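Key in a reorder and hold a spring clip open round its card

ROBOT

A 6-joint arm with a two-finger parallel gripper is mounted at the origin on the work surface. World frame = base frame: x ahead of the robot, y to its left, z up, the work surface at z = 0. Lengths are in mm, angles in degrees, forces in N, time in s.
With the tool pointing down it reaches from about 300 to 850 mm from the base axis. Payload 4.2 kg.
Tool frame: the origin (TCP) lies on the centre line of the jaws, within the pads' length; the fingertips stand 14 mm ahead of it and the grasp point (between the pads) lies 5 mm behind it; x points along the fingers, y is the direction in which the jaws open and shut, and the axes are right-handed (so a half turn about x gives the same grasp; the last joint's range is limited). The gripper opens to 91 mm and grips with 3 to 60 N. Pads are 32 mm wide; open, the fingers measure 118 mm over their backs; the gripper's body (76 mm by 178 mm) begins 60 mm behind the grasp point.
Start: joints at [76.146, 18.312, 89.639, -0, 72.044, -1.146], TCP at [126.493, 560.932, 197.076] pointing down, gripper open.
Joint ranges: [-177.97, 177.97], [-48.28, 115.42], [12.27, 149.76], [-77.06, 257.06], [2.81, 150.46], [-146.56, 146.56]. Speed limits (degrees/s): [147.25, 147.25, 180, 180, 180, 180].

INTERFACE

Orientations are given as [roll, pitch, yaw] about the fixed x, y, z axes, in that order (R = Rz(yaw) Ry(pitch) Rx(roll)).
In Python, from workcell import readout, optics, env gives the robot as it stands.
- The arm moves only by the shell command python3 -m creep 'ROWS' [OPENING] [FORCE]. ROWS is JSON, a list of rows, each an object with "translation": the shift along the world's x, y, z in cm, a list of three; "delta_rot": the turn, a rotation vector about the world's x, y, z in rad, a list of three. In form: [{"translation": [dx, dy, dz], "delta_rot": [rx, ry, rz]}, ...]. A call has 1 to 5 rows; each row shifts and turns the commanded pose from where the row before left it; what a row does not reach is not made up. A row lasts 1/12 s, in which the tool goes at most 41.7 mm and 7.16 degrees, less where a joint would pass 70% of its speed; a pose out of reach is approached as far as the arm can. A call with a gripper value outside its range is refused whole. OPENING is the gripper's target within -1 to 1 (fully open at 1, half-way at 0, shut at -1), set as the call begins (- or left out, the last holds). The fingers move at their own pace and stop on an object; FORCE is the grip in N (left out, the last holds). Time passes only in rows, so rows that do not move let the fingers close. It gives the time, the measured TCP pose, the force and the opening at its end, in the units of the state.
- readout.state(): the state, without advancing time (a new reading comes with each control period).
- optics.grab_frame(name): name is "side" or "top" or "wrist"; returns (picture, depth): 384x512x3 uint8, red, green, blue; 384x512 float32, mm along the optical axis (not along the pixel's ray), 0 where there is no reading.
- optics.camera_params(name): a dict with "mtx" (3x3 intrinsics, pixels), "k1" (the pictures are not rectified: a ray, as slopes to the right and down, at radius r is drawn at 1 + k1 r^2 times it, then the intrinsics apply), "R" (3x3) and "t" (3): a world point X has camera coordinates R X + t. Camera axes: x right, y down, z forward; pixel columns grow to the right and rows downward; lengths in mm; the calibration is good to about 2 mm. A picture is of the moment at which its call begins: read the wrist's pose just before it. camera_params takes no time and is no camera call; for the wrist camera it gives the pose at the moment of the call.
- env.job_done(): hands the job in, once; it reports no verdict.
The state is a dict: "time_s": time; "qpos": joint angles; "qvel": joint speeds; "effort": joint torques, N m; "ee_pos": TCP position; "ee_rot": TCP orientation; "force": force on the tool from outside, world axes, zero at the start; "torque": the same for the moment, N m; "gripper_width": finger opening in mm.
Only numpy, scipy, OpenCV 4.12 (cv2) and the standard library are available. Lean on these libraries where they do the work, as an engineer would, in place of code of your own. Each camera call takes 0.05 s, during which the arm holds its last target.

TASK

Book the reorder on the stock terminal by pressing its keys fully down one at a time in this order: left, right, middle (left and right as seen from the robot). Then pick up the spring clip by its handles, squeeze it wide open and hold it gaping around the upright card's free edge (the one facing the keys), one jaw on each side and touching neither the card nor the terminal, ready for a ticket to be slipped in; finish while still holding it there. Handle the card gently and leave the bin, the jar and the tape alone.

Things in the scene. Friction and masses are not known exactly. Their poses are not given: they have to be found in the camera images.
- terminal: Grey desktop stock terminal fixed to the bench, 170 (x) x 200 (y) x 40 mm high. Origin: centre of its underside. Its -x side, with the row of three keys, is towards the robot; +y is its left as seen from the robot. A white card stands upright in a slot on the rear half, in the terminal's x-z plane. The slot's lips, 20 mm over both in y, run the card's length and reach 52 mm above the bench.
- card_edge (a point): Point on the free vertical edge of the card that faces the keys, 95 mm above the bench; axes as the terminal's: +x runs into the card, away from the keys, y is across its thickness, z up. The card is stiff, held fast, 3 mm thick, 75 mm long in x; its edge is free from 52 to 125 mm above the bench (top of the card). The edge lies 15 mm in +x from the terminal's centre, 70 mm behind the row of keys.
- key_left_top (a point): Centre of the top of the left key, 62 mm above the bench when up: black round spring push button, 28 mm across, in a round housing 44 mm across, 12 mm high; it goes straight down. The keys stand in a row along the terminal's y, 55 mm apart.
- key_middle_top (a point): Centre of the top of the middle key, same kind.
- key_right_top (a point): Centre of the top of the right key, same kind.
- key_left (a joint): Left key: 0 up, 0.006 m fully down (about 5 N); springs back when let go.
- key_middle (a joint): Middle key: the same.
- key_right (a joint): Right key: the same.
- clip: Dark steel spring clip like a wide clothes peg, 100 mm long, 32 mm high, about 90 g, lying loose on its side on the bench, hinge pin vertical. Origin: foot of the pin, on the underside. +x points along the clip to the jaws, -x to the handles, z up. Two halves of 3 mm sheet: this body at +y, the swinging one at -y. The jaws' rounded lips meet 50 mm from the pin in +x.
- clip_handles (a point): Place to grip: midway between the two handles, 34 mm from the pin in -x, 16 mm above the underside. Shut, the flat handles flare from 27 mm over their outsides at the pin to 58 mm at their ends, 47 mm from the pin. Squeezed evenly, each half swings by half the opening. At the stop they are about parallel, 27 mm over their outsides.
- clip_arm (a joint): Opening of the clip: 0 shut, 0.55 rad at the stop, where the lips stand about 27 mm apart clear. The spring needs about 3 N on each handle to start and 12 N to reach the stop.
- jaw_a (a point): On the jaw lip of the clip's +y half, 50 mm from the pin, at mid height (16 mm above the underside), on the inside, where the lips meet when shut.
- jaw_b (a point): The same point on the swinging -y half; shut, it coincides with the other.
- bin: Yellow open plastic bin, 140 x 100 x 70 mm high, a bystander. Origin: centre of the underside.
- jar: Jar with lid, 60 mm across, 85 mm high, a bystander. Origin: centre of the underside.
- tape: White roll of tape lying flat, 90 mm across, 24 mm high, a bystander. Origin: centre of the underside.
- card: The white card itself, 75 x 3 x 85 mm, its foot in the slot. Origin: centre of its foot, 40 mm above the bench; axes as the terminal's.
Not all that is in view belongs to the job. There is more than one size of the clip; the one meant has the size given above.

How it is judged:
By the outcome, as a careful person would: the job done as asked, in the order asked, and still so for the second after the job is handed in, while the arm keeps its last pose, push and grip.
It also fails if it takes over 56 s, if anything falls off the work surface, if the arm or the gripper's body presses on something with over 40 N, if the wrist force passes 120 N, or if a joint passes its speed limit or range.

## Working session

There is one attempt and no reset: what is moved stays moved. The work goes in short steps, Python scripts to look and compute and a shell command to move; the robot and the scene stay as the last step left them, time stands still between calls to the robot, and variables do not carry over. Pictures are saved under pics/ and viewed, and the job is handed in when it is done.

```bash
mkdir -p pics; ls; cat > h.py <<'E'
import numpy as np, cv2
from workcell import readout, optics, env
def grab(n,f):
    p=optics.camera_params(n); im,d=optics.grab_frame(n)
    cv2.imwrite('pics/'+f+'.png',cv2.cvtColor(im,cv2.COLOR_RGB2BGR)); np.savez('pics/'+f+'.npz',im=im,d=d,mtx=p['mtx'],k1=p['k1'],R=p['R'],t=p['t'])
    return im,d,p
def load(f): 
    z=np.load('pics/'+f+'.npz'); return z['im'],z['d'],{k:z[k] for k in('mtx','k1','R','t')}
def slopes(p,uv):
    K=np.array(p['mtx'],float); D=np.array([float(p['k1']),0,0,0,0])
    return cv2.undistortPoints(np.array(uv,float).reshape(-1,1,2),K,D).reshape(-1,2)
def ray(p,uv):
    s=slopes(p,uv); R=np.array(p['R']);t=np.array(p['t']).ravel()
    return -R.T@t, np.c_[s,np.ones(len(s))]@R
def plane(p,uv,z):
    c,d=ray(p,uv); return c+d*((z-c[2])/d[:,2])[:,None]
def pts(p,d,uv):
    c,r=ray(p,uv); uv=np.array(uv).astype(int); return c+r*d[uv[:,1],uv[:,0]][:,None]
def proj(p,X):
    X=np.array(X,float).reshape(-1,3)
    r,_=cv2.Rodrigues(np.array(p['R'],float)); return cv2.projectPoints(X,r,np.array(p['t'],float),np.array(p['mtx'],float),np.array([float(p['k1']),0,0,0,0]))[0].reshape(-1,2)
E
python3 -c "
from h import *
for n in('top','side'):
    im,d,p=grab(n,n+'0');print(n,-np.array(p['R']).T@np.array(p['t']).ravel(),p['mtx'],p['k1'])
print(readout.state())"
```

```text
pics
top [ 381.05766942  -12.10100727 1418.48606795] [[398.92937768   0.         257.40156058]
 [  0.         398.92937768 195.8569138 ]
 [  0.           0.           1.        ]] -0.08671428919323762
side [ 596.64887475  842.53119151 1027.20251524] [[463.05352055   0.         261.08697673]
 [  0.         463.05352055 188.52986428]
 [  0.           0.           1.        ]] -0.04095218863113314
{'time_s': 0.1, 'qpos': array([ 7.61442472e+01,  1.83492314e+01,  8.96993467e+01,  1.16216525e-03,
        7.20459276e+01, -1.14795395e+00]), 'qvel': array([ 0.03456434, -0.08930585, -0.20753478,  0.14284841, -0.01669341,
       -0.08928676]), 'effort': array([ 1.46013386e-03, -4.13327229e+01, -2.32507128e+01,  7.28419446e-02,
        4.21545119e-02, -6.26168412e-05]), 'ee_pos': array([126.38331036, 560.43725301, 196.29230193]), 'ee_rot': array([ -91.81783791,   89.90548787, -104.52599592]), 'force': array([-0.15772847,  0.35680696, -0.40819681]), 'torque': array([ 0.06746154, -0.00279339,  0.00638193]), 'gripper_width': 91.30602886868309}
```

View pics/top0.png

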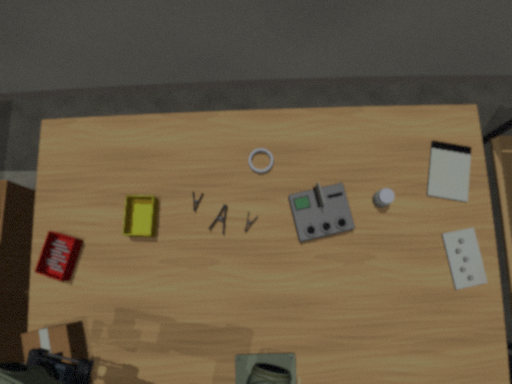

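View pics/side0.png

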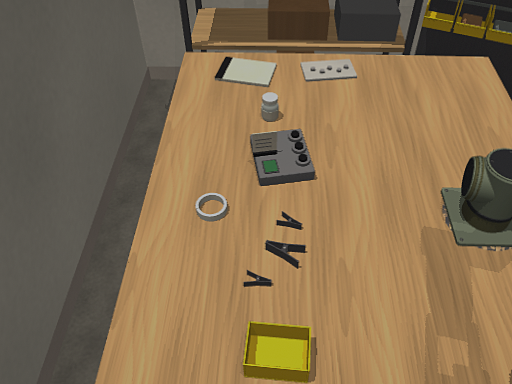

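```bash
python3 -c "
from h import *
im,d,p=load('top0'); a=cv2.cvtColor(im,4)
c=cv2.resize(a[180:250,180:270],None,fx=8,fy=8,interpolation=cv2.INTER_CUBIC); cv2.imwrite('pics/c1.png',c)
c=cv2.resize(a[170:255,275:365],None,fx=7,fy=7,interpolation=cv2.INTER_CUBIC); cv2.imwrite('pics/c2.png',c)
im,d,p=load('side0'); a=cv2.cvtColor(im,4)
c=cv2.resize(a[200:300,230:330],None,fx=6,fy=6,interpolation=cv2.INTER_CUBIC); cv2.imwrite('pics/c3.png',c)
c=cv2.resize(a[120:195,240:330],None,fx=8,fy=8,interpolation=cv2.INTER_CUBIC); cv2.imwrite('pics/c4.png',c)
"
```

```text
(no output)
```

View pics/c1.png

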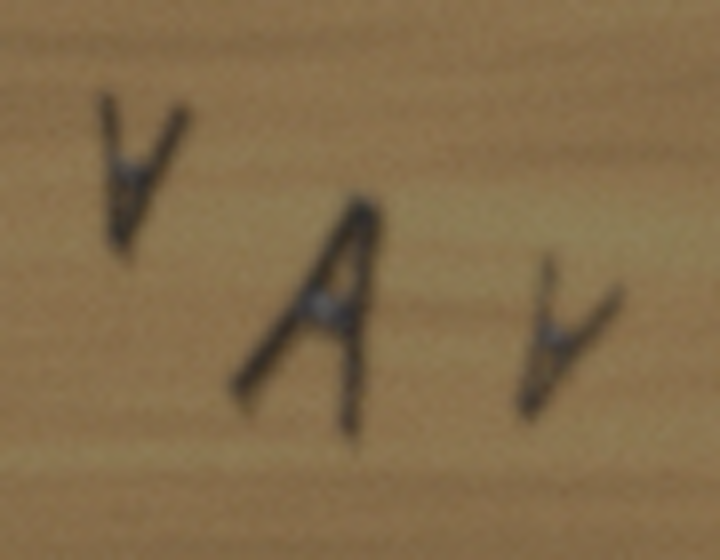

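View pics/c2.png

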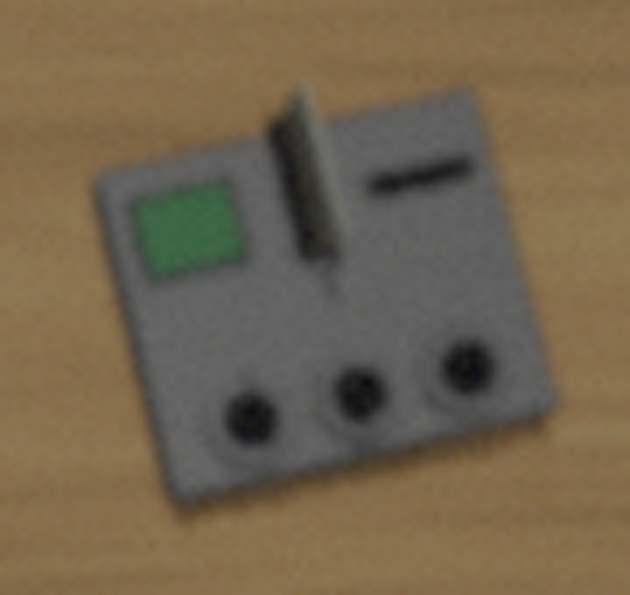

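View pics/c3.png

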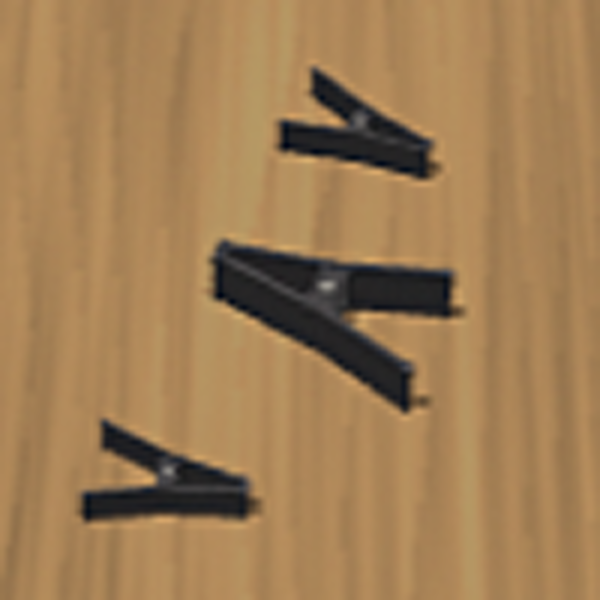

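View pics/c4.png

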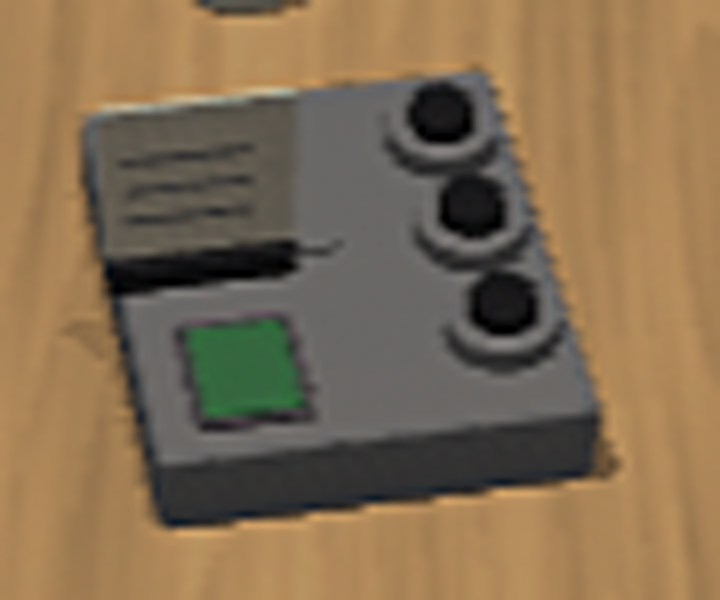

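```bash
python3 -c "
from h import *
im,d,p=load('top0'); ims,ds,ps=load('side0')
k=[(275+250/7,170+417/7),(275+359/7,170+393/7),(275+467/7,170+365/7)]
s=[(240+503/8,120+302/8),(240+472/8,120+205/8),(240+440/8,120+113/8)]
print('keys');print(plane(p,k,62).round(1));print(plane(ps,s,62).round(1))
# terminal corners top z=40
c=[(275+100/7,170+180/7),(275+470/7,170+93/7),(275+550/7,170+400/7),(275+180/7,170+492/7)]
print(plane(p,c,40).round(1))
# clip: apex, pin, left handle, right handle
q=[(180+365/8,180+203/8),(180+323/8,180+308/8),(180+238/8,180+390/8),(180+350/8,180+432/8)]
print('clip top');print(plane(p,q,32).round(1))
q=[(230+225/6,200+245/6),(230+327/6,200+287/6),(230+408/6,200+370/6),(230+452/6,200+273/6)]
print(plane(ps,q,32).round(1))
for n,a,b in(('s1',(180+120/8,180+250/8),(180+105/8,180+95/8)),('s2',(180+527/8,180+415/8),(180+548/8,180+260/8))): x=plane(p,[a,b],20);print(n,x,np.linalg.norm(x[0]-x[1]))
for z,n in ((p,'top'),(ps,'side')): print(n,proj(z,[[381,0,0]]))
"
```

```text
keys
[[ 515.7 -169.3   62. ]
 [ 525.5 -223.1   62. ]
 [ 537.4 -276.7   62. ]]
[[ 514.6 -160.    62. ]
 [ 525.1 -213.3   62. ]
 [ 536.6 -266.4   62. ]]
[[ 639.5 -103.1   40. ]
 [ 677.8 -292.    40. ]
 [ 521.  -321.1   40. ]
 [ 482.  -135.5   40. ]]
clip top
[[614.  122.2  32. ]
 [567.9 141.4  32. ]
 [532.9 179.2  32. ]
 [513.  130.4  32. ]]
[[612.8 126.   32. ]
 [568.1 147.   32. ]
 [533.7 188.5  32. ]
 [513.7 138.   32. ]]
s1 [[598.3948463  233.15041423  20.        ]
 [669.04975039 239.8513559   20.        ]] 70.97195284356081
s2 [[519.23947826  53.60442511  20.        ]
 [587.68495223  42.5736676   20.        ]] 69.32864139846298
top [[262.4400177  271.25538092]]
side [[349.80604077 213.35322024]]
```

```bash
cat >> h.py <<'E'
from scipy.spatial.transform import Rotation as Ro
def tool():
    s=readout.state(); R=Ro.from_euler('xyz',s['ee_rot'],degrees=True).as_matrix(); return s,R
def st():
    s,R=tool(); print('t%.2f'%s['time_s'],'p',s['ee_pos'].round(1),'x',R[:,0].round(3),'yang %.2f'%np.degrees(np.arctan2(R[1,1],R[0,1])),'F',s['force'].round(1),'w %.1f'%s['gripper_width'],'q',s['qpos'].round(0))
E
python3 -c "
from h import *
st(); s,R=tool(); p=optics.camera_params('wrist'); Rc=np.array(p['R']); c=-Rc.T@np.array(p['t']).ravel()
print(c, R.T@(c-s['ee_pos']), (Rc@R).round(3), p['mtx'],p['k1'])"
```

```text
t0.10 p [126.4 560.4 196.3] x [-0.    -0.002 -1.   ] yang 77.29 F [-0.2  0.4 -0.4] w 91.3 q [76. 18. 90.  0. 72. -1.]
[ 58.21770068 576.09209082 384.34057319] [-1.88044811e+02 -3.41094929e-02 -6.99494435e+01] [[ 0.     1.    -0.001]
 [-0.246  0.001  0.969]
 [ 0.969  0.     0.246]] [[299.36257265   0.         252.65463257]
 [  0.         299.36257265 188.35385614]
 [  0.           0.           1.        ]] 0.02098643200272777
```

```bash
R='x'; python3 -m creep '[{"translation":[2.8,-2.8,0.2],"delta_rot":[0,0,0]},{"translation":[2.8,-2.8,0.2],"delta_rot":[0,0,0]},{"translation":[2.8,-2.8,0],"delta_rot":[0,0,0]},{"translation":[2.8,-2.8,0],"delta_rot":[0,0,0]},{"translation":[2.8,-2.8,0],"delta_rot":[0,0,0]}]'
python3 -m creep '[{"translation":[2.8,-2.8,0],"delta_rot":[0,0,0]},{"translation":[2.8,-2.8,0],"delta_rot":[0,0,0]},{"translation":[2.8,-2.8,0],"delta_rot":[0,0,0]},{"translation":[2.8,-2.8,0],"delta_rot":[0,0,0]},{"translation":[2.8,-2.8,0],"delta_rot":[0,0,0]}]'
python3 -m creep '[{"translation":[2.8,-2.8,0],"delta_rot":[0,0,0]},{"translation":[2.8,-2.8,0],"delta_rot":[0,0,0]},{"translation":[2.8,-2.8,0],"delta_rot":[0,0,0]},{"translation":[2.8,-2.8,0],"delta_rot":[0,0,0]},{"translation":[2.2,-2.4,0],"delta_rot":[0,0,0]}]'
python3 -m creep '[{"translation":[0,0,0],"delta_rot":[0,0,0]}]'
python3 -c "
from h import *
st(); grab('wrist','w1')"
```

```text
time_s: 0.52
ee_pos: [267.2, 419.3, 200.7]
ee_rot: [-100.4, 90.0, -113.1]
force: [1.1, -0.3, -0.7]
gripper_width: 91.2
time_s: 0.93
ee_pos: [407.3, 279.2, 200.9]
ee_rot: [-164.0, 90.0, -176.7]
force: [-0.4, 0.0, 0.0]
gripper_width: 91.5
time_s: 1.35
ee_pos: [542.1, 142.7, 200.6]
ee_rot: [-85.5, 90.0, -98.2]
force: [0.9, -0.0, 0.3]
gripper_width: 91.2
time_s: 1.43
ee_pos: [544.1, 140.6, 200.3]
ee_rot: [-42.2, 89.8, -55.2]
force: [-0.4, -0.6, 0.5]
gripper_width: 91.1
t1.43 p [544.1 140.6 200.3] x [ 0.002 -0.002 -1.   ] yang 77.01 F [-0.4 -0.6  0.5] w 91.1 q [ 13.  17.  91.  -0.  72. -64.]
```

View pics/w1.png

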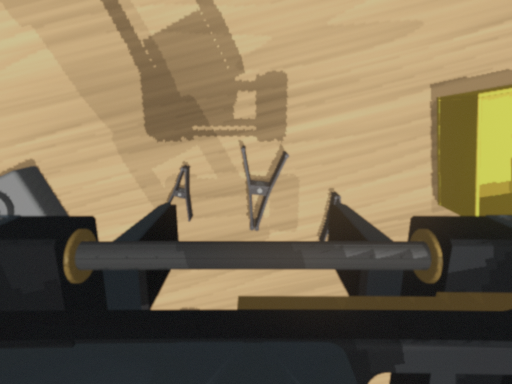

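```bash
python3 -c "
from h import *
im,d,p=load('w1'); a=cv2.cvtColor(im,4)
c=cv2.resize(a[135:240,165:345],None,fx=4.4,fy=4.4,interpolation=cv2.INTER_CUBIC); cv2.imwrite('pics/c5.png',c)
"
```

```text
(no output)
```

View pics/c5.png

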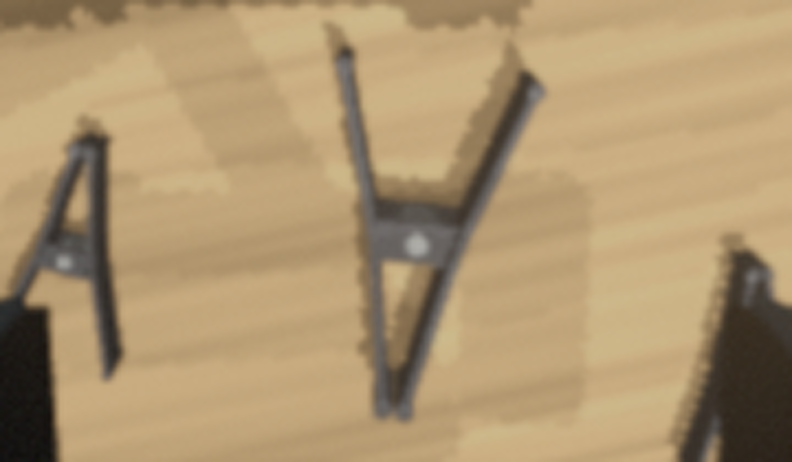

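```bash
python3 -c "
from h import *
im,d,p=load('w1')
f=lambda x,y:(165+x/4.4,135+y/4.4)
q=plane(p,[f(393,410),f(417,243),f(343,52),f(537,88)],32);print(q.round(1))
a=q[:,:2];m=(a[2]+a[3])/2
for u,v in((a[1],a[0]),(m,a[1]),(m,a[0])): print(np.linalg.norm(v-u), np.degrees(np.arctan2(*(v-u)[::-1])))
print(np.linalg.norm(a[2]-a[3]))
ks=plane(p,[f(75,140),f(115,375)],20);print(np.linalg.norm(ks[0]-ks[1]))
u=(a[0]-m)/np.linalg.norm(a[0]-m); print('handle pt',a[1]-34*u)
"
```

```text
[[615.7 125.9  32. ]
 [568.6 143.5  32. ]
 [512.2 135.7  32. ]
 [533.5 184.7  32. ]]
50.3100878274863 -20.53780069922879
48.7049823385184 -20.042158868143286
99.01414421686283 -20.293997163980627
53.421028847988765
71.00786135962326
handle pt [536.72010357 155.33668683]
```

```bash
python3 -m creep '[{"translation":[-0.2,-4,0],"delta_rot":[0,0,0.047]},{"translation":[-0.2,-4,0],"delta_rot":[0,0,0.047]},{"translation":[-0.2,-4,0],"delta_rot":[0,0,0.047]},{"translation":[-0.2,-4,0],"delta_rot":[0,0,0.047]},{"translation":[-0.2,-4,0],"delta_rot":[0,0,0.047]}]' -1 20
python3 -m creep '[{"translation":[-0.2,-4,0],"delta_rot":[0,0,0.047]},{"translation":[-0.2,-4,0],"delta_rot":[0,0,0.047]},{"translation":[-0.2,-4,0],"delta_rot":[0,0,0.047]},{"translation":[-0.3,-3.9,0],"delta_rot":[0,0,0.047]},{"translation":[0,0,0],"delta_rot":[0,0,0]}]'
python3 -m creep '[{"translation":[0,0,0],"delta_rot":[0,0,0]},{"translation":[0,0,0],"delta_rot":[0,0,0]}]'
python3 -c "
from h import *
st(); grab('wrist','w2')"
```

```text
time_s: 1.9
ee_pos: [529.3, -55.3, 200.9]
ee_rot: [133.7, 89.9, 134.7]
force: [0.5, -0.3, -0.3]
gripper_width: 60.5
time_s: 2.32
ee_pos: [520.6, -219.0, 200.7]
ee_rot: [-113.9, 89.8, -102.6]
force: [-0.3, 0.3, 1.0]
gripper_width: 27.3
time_s: 2.48
ee_pos: [521.2, -212.6, 200.8]
ee_rot: [107.3, 89.9, 118.8]
force: [1.1, 0.9, -0.3]
gripper_width: 13.9
t2.48 p [ 521.2 -212.6  200.8] x [-0.001  0.002 -1.   ] yang 101.53 F [ 1.1  0.9 -0.3] w 13.9 q [ -23.   17.   91.    0.   72. -125.]
```

View pics/w2.png

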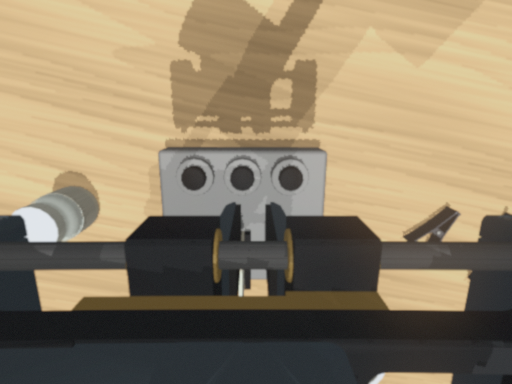

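```bash
python3 -c "
from h import *
im,d,p=load('w2'); g=cv2.cvtColor(im,7)
m=(g<45).astype(np.uint8); m[:155]=0;m[202:]=0;m[:,:165]=0;m[:,325:]=0
n,l,s,c=cv2.connectedComponentsWithStats(m)
for i in range(1,n):
    if s[i,4]>60: print(s[i],c[i],plane(p,[c[i]],62).round(1))
# terminal front corners
print(plane(p,[(160,152),(326,149)],40).round(1))
a=cv2.cvtColor(im,4); cv2.imwrite('pics/c6.png',cv2.resize(a[140:290,150:340],None,fx=4,fy=4,interpolation=cv2.INTER_CUBIC))
"
```

```text
[[ 518.1 -322.7   40. ]
 [ 475.9 -134.3   40. ]]
```

View pics/c6.png

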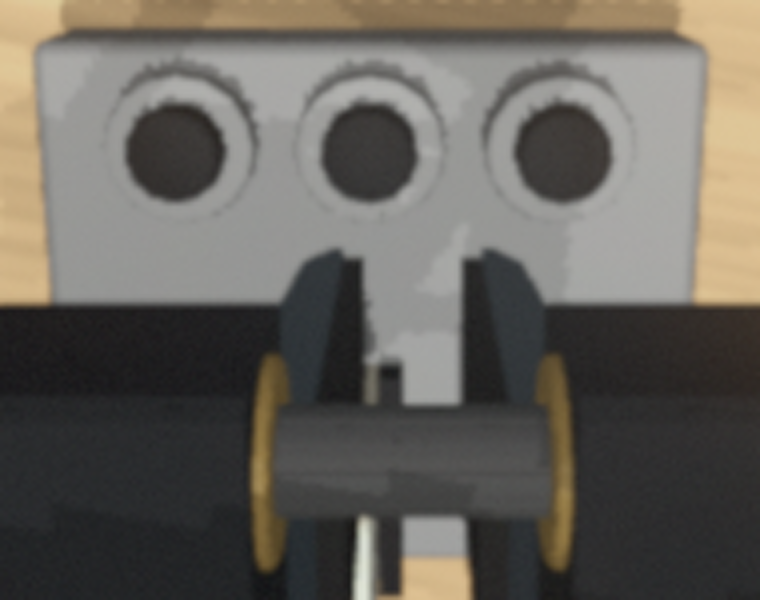

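```bash
python3 -c "
from h import *
im,d,p=load('w2'); g=cv2.cvtColor(im,7)
m=((g<85)).astype(np.uint8); m[:164]=0;m[192:]=0;m[:,165]=0
m=cv2.morphologyEx(m,cv2.MORPH_OPEN,np.ones((7,7)))
n,l,s,c=cv2.connectedComponentsWithStats(m)
for i in range(1,n):
    if 300<s[i,4]<900: print(s[i],c[i])
k=np.array([(562,153),(369,152),(176,152)])/4+[150,140]
P=plane(p,k,62);print(P.round(1)); v=P[0]-P[2]; print(np.linalg.norm(v[:2])/2, np.degrees(np.arctan2(v[1],v[0])))
"
```

```text
[182 166  23  23 444] [193.23648649 177.33783784]
[231 166  22  24 435] [241.70114943 177.58390805]
[280 167  22  23 425] [290.31529412 177.85411765]
[[ 513.9 -170.4   62. ]
 [ 524.4 -223.3   62. ]
 [ 535.2 -276.    62. ]]
53.83543343143664 101.40279491311199
```

```bash
python3 -m creep '[{"translation":[-0.2,1.1,-2.8],"delta_rot":[0,0,0]},{"translation":[-0.2,1.1,-2.8],"delta_rot":[0,0,0]},{"translation":[-0.2,1.1,-2.8],"delta_rot":[0,0,0]},{"translation":[-0.15,1.2,-2.8],"delta_rot":[0,0,0]},{"translation":[0,0,-0.6],"delta_rot":[0,0,0]}]'
python3 -m creep '[{"translation":[0,0,-0.3],"delta_rot":[0,0,0]},{"translation":[0,0,0],"delta_rot":[0,0,0]},{"translation":[0,0,0],"delta_rot":[0,0,0]}]'
python3 -c "
from h import *
st(); grab('wrist','w3')
grab('side','s3')"
```

```text
time_s: 2.95
ee_pos: [510.3, -164.3, 79.1]
ee_rot: [142.8, 89.4, 154.5]
force: [0.3, 0.4, -0.1]
gripper_width: 0.3
time_s: 3.2
ee_pos: [515.6, -169.5, 81.7]
ee_rot: [-32.2, 89.8, -20.6]
force: [0.2, 0.4, 0.4]
gripper_width: 0.6
t3.20 p [ 515.6 -169.5   81.7] x [ 0.003 -0.001 -1.   ] yang 101.56 F [0.2 0.4 0.4] w 0.6 q [ -19.   21.  104.   -0.   55. -121.]
```

View pics/w3.png

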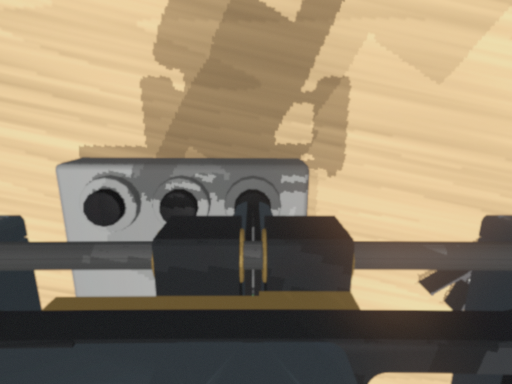

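View pics/s3.png

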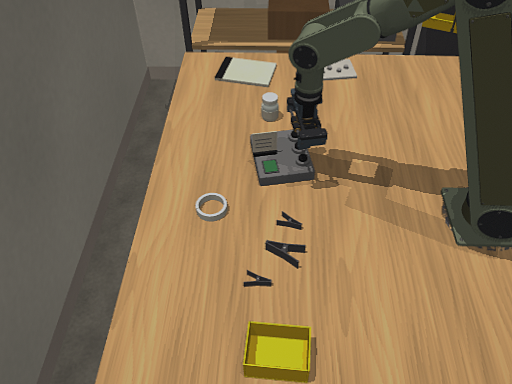

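```bash
python3 -m creep '[{"translation":[0,0,-0.3],"delta_rot":[0,0,0]},{"translation":[0,0,-0.3],"delta_rot":[0,0,0]},{"translation":[0,0,-0.2],"delta_rot":[0,0,0]},{"translation":[0,0,0],"delta_rot":[0,0,0]},{"translation":[0,0,0],"delta_rot":[0,0,0]}]'
python3 -m creep '[{"translation":[0,0,-0.2],"delta_rot":[0,0,0]},{"translation":[0,0,0],"delta_rot":[0,0,0]},{"translation":[0,0,0],"delta_rot":[0,0,0]}]'
```

```text
time_s: 3.72
ee_pos: [513.8, -169.1, 71.9]
ee_rot: [138.7, 90.0, 150.2]
force: [0.5, 0.3, 0.1]
gripper_width: 0.7
time_s: 3.97
ee_pos: [513.9, -169.1, 70.0]
ee_rot: [137.5, 90.0, 149.0]
force: [0.1, 0.6, -1.1]
gripper_width: 0.6
```

```bash
python3 -m creep '[{"translation":[0,0,-0.2],"delta_rot":[0,0,0]},{"translation":[0,0,0],"delta_rot":[0,0,0]},{"translation":[0,0,0],"delta_rot":[0,0,0]}]'
python3 -c "
from h import *
st(); im,d,p=grab('wrist','w4'); im,d,p=grab('side','s4')
a=cv2.cvtColor(im,4); b=cv2.cvtColor(load('w4')[0],4)
cv2.imwrite('pics/c7.png',np.hstack([cv2.resize(a[90:190,240:340],(400,400),interpolation=2),cv2.resize(b[140:240,200:300],(400,400),interpolation=2)]))"
```

```text
time_s: 4.22
ee_pos: [513.9, -169.0, 67.9]
ee_rot: [134.4, 90.0, 145.9]
force: [-0.7, 1.1, -0.5]
gripper_width: 0.4
t4.22 p [ 513.9 -169.    67.9] x [-0.  0. -1.] yang 101.53 F [-0.7  1.1 -0.5] w 0.4 q [ -19.   22.  105.    0.   53. -121.]
```

View pics/c7.png

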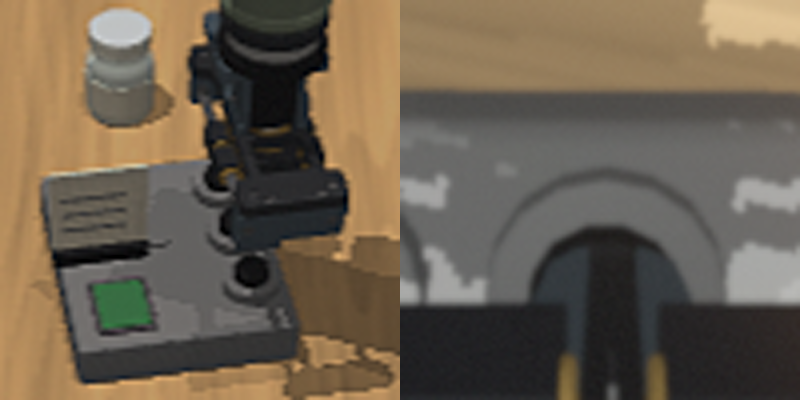

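```bash
python3 -c "
from h import *
for n in ('s4','w4'):
    im,d,p=load(n); print(n,proj(p,[[513.9,-169,54],[513.9,-169,68],[513.9,-169,130],[513.8,-169,62]]).round(1))
"
```

```text
s4 [[302.9 157.6]
 [303.1 154.2]
 [304.4 138.7]
 [303.1 155.7]]
w4 [[252.2 213.7]
 [252.1 220.6]
 [251.9 267.4]
 [252.2 217.4]]
```

```bash
python3 -c "
from h import *
im,d,p=load('s4')
a=cv2.cvtColor(im,4); cv2.imwrite('pics/c8.png',cv2.resize(a[100:190,240:340],(800,600),interpolation=2))
print(d[120:170:5,285:325:5].astype(int))
im,d,p=load('w4');cv2.imwrite('pics/w4b.png',cv2.cvtColor(im,4))"
```

```text
[[1607 1601 1308 1269 1269 1277 1269 1599]
 [1586 1583 1300 1271 1274 1277 1272 1292]
 [1511 1510 1280 1274 1281 1281 1287 1253]
 [1491 1467 1291 1238 1235 1238 1241 1237]
 [1473 1473 1459 1225 1230 1231 1226 1233]
 [1453 1467 1425 1234 1233 1251 1254 1253]
 [1444 1442 1429 1256 1258 1362 1498 1497]
 [1428 1428 1431 1392 1398 1481 1486 1484]
 [1416 1408 1415 1383 1386 1410 1472 1465]
 [1399 1400 1395 1394 1388 1396 1458 1451]]
```

View pics/c8.png

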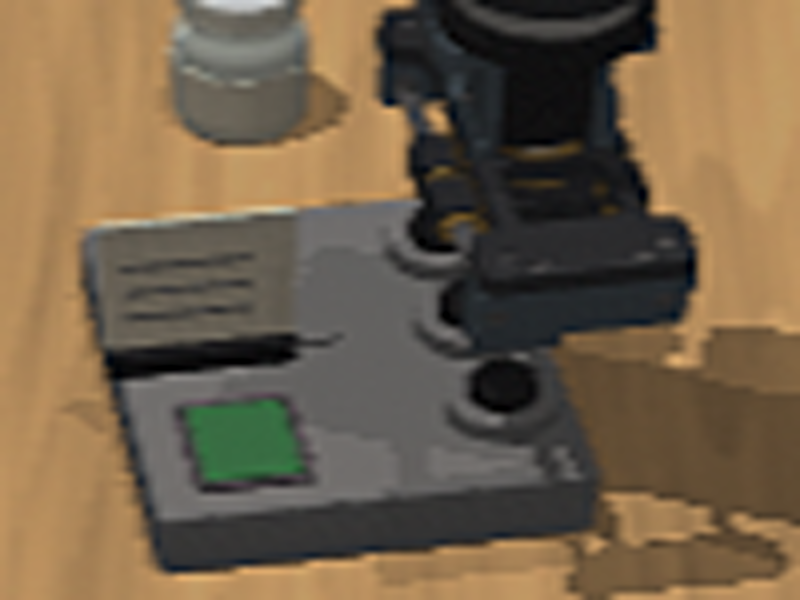

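View pics/w4.png

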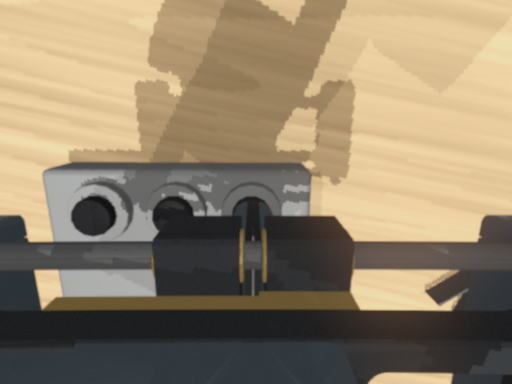

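```bash
python3 -c "
from h import *
im,d,p=load('s4')
uv=[(300,140),(300,145),(305,145),(320,140),(303,152),(303,158),(303,163),(297,130),(310,150)]
for u in uv: print(u,d[u[1],u[0]],pts(p,d,[u]).round(0))
im,d,p=load('w4')
for u in [(252,205),(252,212),(245,208),(260,208),(252,225),(240,230),(265,230),(175,213),(95,213),(252,250)]: print(u,d[u[1],u[0]],pts(p,d,[u]).round(0))
"
```

```text
(300, 140) 1225.6263 [[533. -79. 205.]]
(300, 145) 1234.2668 [[532. -76. 190.]]
(305, 145) 1233.9437 [[519. -76. 190.]]
(320, 140) 1233.105 [[479. -87. 200.]]
(303, 152) 1364.8672 [[ 516. -158.   88.]]
(303, 158) 1389.5911 [[ 514. -163.   59.]]
(303, 163) 1389.1022 [[ 514. -151.   49.]]
(297, 130) 1282.881 [[ 539. -142.  185.]]
(310, 150) 1362.3647 [[ 495. -161.   93.]]
(252, 205) 203.33177 [[ 505. -171.   62.]]
(252, 212) 204.005 [[ 510. -170.   62.]]
(245, 208) 165.92928 [[ 497. -177.   98.]]
(260, 208) 165.91515 [[ 495. -168.   98.]]
(252, 225) 205.87161 [[ 519. -168.   63.]]
(240, 230) 84.060135 [[ 477. -180.  177.]]
(265, 230) 84.04815 [[ 476. -173.  177.]]
(175, 213) 204.20181 [[ 521. -221.   62.]]
(95, 213) 203.36171 [[ 532. -274.   63.]]
(252, 250) 81.7058 [[ 481. -176.  181.]]
```

```bash
python3 -c "
from h import *
for f,cols,rows in (('w4',range(228,278,4),range(186,262,5)),('w2',range(214,290,6),range(194,262,6))):
    im,d,p=load(f); print(f,list(cols))
    for r in rows:
        P=pts(p,d,[(c,r) for c in cols]); print(r,' '.join('%4d/%4d/%4d'%(x[0],x[1],x[2]) for x in P))
"
python3 -c "
from h import *
im,d,p=load('w4');a=cv2.cvtColor(im,4); cv2.imwrite('pics/c9.png',cv2.resize(np.clip(a[180:300,190:320].astype(int)*3,0,255).astype(np.uint8),None,fx=5,fy=5,interpolation=2))"
```

```text
w4 [228, 232, 236, 240, 244, 248, 252, 256, 260, 264, 268, 272, 276]
186  500/-189/  40  445/-182/ 255  498/-184/  43  496/-181/  50  495/-178/  51  494/-175/  52  494/-173/  52  494/-170/  51  493/-167/  50  493/-164/  47  494/-160/  40  494/-158/  40  493/-155/  40
191  504/-189/  41  501/-186/  51  500/-183/  51  499/-180/  52  499/-177/  51  498/-175/  52  497/-172/  52  497/-169/  53  497/-166/  51  496/-164/  51  495/-161/  52  496/-157/  46  497/-154/  40
196  505/-188/  51  504/-185/  52  503/-182/  51  503/-179/  53  502/-177/  52  502/-174/  52  501/-171/  53  501/-168/  51  500/-166/  51  499/-163/  52  499/-160/  52  498/-157/  51  500/-154/  44
201  508/-187/  52  508/-184/  51  507/-182/  52  505/-179/  57  503/-176/  60  503/-174/  61  502/-171/  61  501/-168/  62  501/-165/  59  502/-162/  54  503/-159/  51  502/-156/  51  501/-154/  52
206  512/-186/  52  511/-184/  52  508/-181/  61  497/-179/  93  496/-177/  94  497/-174/  89  505/-170/  62  496/-170/  88  495/-168/  93  494/-165/  93  494/-163/  92  505/-156/  52  505/-153/  52
211  516/-186/  51  512/-183/  60  4
[... 3909 characters left out ...]
487/-220/ 310  487/-218/ 309  487/-216/ 310  486/-215/ 310  486/-213/ 310  486/-211/ 309  485/-210/ 310
248  488/-229/ 315  490/-227/ 311  489/-226/ 313  489/-224/ 313  489/-223/ 312  488/-221/ 313  488/-219/ 312  488/-218/ 312  488/-216/ 311  487/-215/ 312  487/-213/ 312  486/-211/ 312  486/-210/ 312
254  490/-229/ 316  491/-227/ 313  491/-226/ 313  490/-224/ 314  490/-222/ 313  490/-221/ 313  489/-219/ 313  488/-218/ 314  488/-216/ 314  488/-214/ 314  488/-213/ 314  488/-211/ 312  487/-209/ 313
260  491/-228/ 316  493/-227/ 313  492/-225/ 314  491/-224/ 314  491/-222/ 314  491/-220/ 314  490/-219/ 315  490/-217/ 314  490/-216/ 314  490/-214/ 313  490/-212/ 313  489/-211/ 314  489/-209/ 314
```

View pics/c9.png

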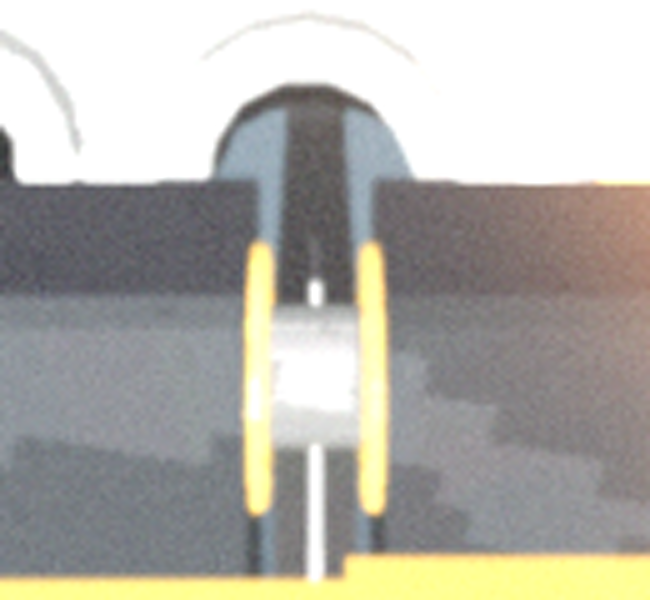

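```bash
python3 -m creep '[{"translation":[0,0,-0.3],"delta_rot":[0,0,0]},{"translation":[0,0,-0.3],"delta_rot":[0,0,0]},{"translation":[0,0,-0.3],"delta_rot":[0,0,0]},{"translation":[0,0,-0.1],"delta_rot":[0,0,0]},{"translation":[0,0,0],"delta_rot":[0,0,0]}]'
python3 -c "
from h import *
st(); im,d,p=grab('wrist','w5'); im,ds,ps=grab('side','s5')
for u in [(303,v) for v in range(146,166,2)]: print(u,pts(ps,ds,[u]).round(0))
for r in range(186,216,3):
        P=pts(p,d,[(c,r) for c in (240,244,248,252,256,260)]); print(r,' '.join('%4d/%4d/%4d'%(x[0],x[1],x[2]) for x in P))"
```

```text
time_s: 4.73
ee_pos: [513.6, -169.0, 57.5]
ee_rot: [144.3, 89.9, 155.8]
force: [0.4, 0.6, 0.1]
gripper_width: 0.6
t4.73 p [ 513.6 -169.    57.5] x [-0.001  0.    -1.   ] yang 101.53 F [0.4 0.6 0.1] w 0.6 q [ -19.   23.  105.    0.   52. -121.]
(303, 146) [[524. -76. 186.]]
(303, 148) [[523. -77. 178.]]
(303, 150) [[522. -84. 164.]]
(303, 152) [[522. -83. 158.]]
(303, 154) [[ 515. -160.   77.]]
(303, 156) [[ 514. -167.   63.]]
(303, 158) [[ 514. -164.   57.]]
(303, 160) [[ 514. -155.   58.]]
(303, 162) [[ 514. -153.   51.]]
(303, 164) [[ 514. -147.   48.]]
186  496/-181/  40  495/-178/  40  494/-175/  43  493/-173/  44  493/-170/  41  493/-167/  40
189  496/-180/  47  495/-178/  50  494/-175/  51  493/-173/  51  493/-170/  50  493/-167/  48
192  497/-180/  52  497/-177/  51  496/-175/  52  495/-172/  51  495/-170/  51  494/-167/  52
195  499/-180/  52  498/-177/  52  498/-174/  53  497/-172/  52  497/-169/  51  496/-166/  51
198  501/-179/  52  500/-177/  52  500/-174/  52  499/-171/  52  499/-169/  53  498/-166/  52
201  445/-182/ 245  503/-176/  51  501/-174/  55  501/-171/  53  501/-168/  52  500/-166/  52
204  497/-179/  79  496/-177/  79  502/-173/  58  501/-171/  59  501/-168/  59  494/-168/  79
207  497/-179/  84  496/-177/  84  497/-174/  80  503/-171/  61  496/-170/  80  494/-168/  85
210  497/-179/  90  496/-176/  90  497/-174/  85  504/-170/  62  496/-170/  86  494/-168/  91
213  497/-178/  94  496/-176/  95  497/-174/  91  506/-170/  62  496/-170/  91  494/-168/  95
```

```bash
python3 -m creep '[{"translation":[0,0,-0.3],"delta_rot":[0,0,0]},{"translation":[0,0,-0.3],"delta_rot":[0,0,0]},{"translation":[0,0,-0.3],"delta_rot":[0,0,0]},{"translation":[0,0,-0.2],"delta_rot":[0,0,0]},{"translation":[0,0,0],"delta_rot":[0,0,0]}]'
python3 -m creep '[{"translation":[0,0,-0.2],"delta_rot":[0,0,0]},{"translation":[0,0,0],"delta_rot":[0,0,0]},{"translation":[0,0,0],"delta_rot":[0,0,0]}]'
python3 -c "
from h import *
st(); im,d,p=grab('wrist','w6')
for r in range(186,225,3):
        P=pts(p,d,[(c,r) for c in (240,244,248,252,256,260)]); print(r,' '.join('%4d/%4d/%4d'%(x[0],x[1],x[2]) for x in P))"
```

```text
time_s: 5.25
ee_pos: [513.5, -168.9, 46.4]
ee_rot: [145.1, 89.9, 156.6]
force: [-0.0, -0.5, -0.5]
gripper_width: 0.6
time_s: 5.5
ee_pos: [514.2, -169.1, 45.3]
ee_rot: [-16.7, 90.0, -5.1]
force: [0.1, 0.8, 1.2]
gripper_width: 0.2
t5.50 p [ 514.2 -169.1   45.3] x [ 0. -0. -1.] yang 101.53 F [0.1 0.8 1.2] w 0.2 q [ -19.   23.  106.    0.   50. -121.]
186  493/-181/  40  493/-178/  40  492/-176/  40  492/-173/  40  491/-171/  40  491/-168/  40
189  495/-181/  40  495/-178/  39  494/-175/  40  493/-173/  42  493/-170/  41  492/-168/  41
192  496/-180/  44  495/-178/  47  493/-175/  51  493/-173/  50  493/-170/  48  493/-168/  46
195  496/-180/  50  495/-178/  52  495/-175/  52  494/-173/  51  494/-170/  51  494/-168/  51
198  498/-180/  52  497/-177/  52  497/-175/  52  496/-172/  51  496/-170/  52  495/-167/  52
201  500/-179/  52  499/-177/  53  499/-174/  52  498/-172/  53  498/-169/  52  497/-167/  53
204  497/-179/  65  496/-177/  68  501/-174/  51  445/-182/ 233  499/-169/  52  495/-168/  67
207  497/-179/  72  496/-177/  73  497/-174/  68  501/-171/  55  497/-170/  68  495/-168/  72
210  497/-179/  79  496/-177/  78  497/-174/  73  502/-171/  58  497/-170/  73  495/-168/  78
213  497/-178/  83  496/-176/  83  497/-174/  79  503/-171/  62  496/-170/  79  495/-168/  82
216  476/-180/ 146  496/-176/  88  497/-174/  84  504/-171/  62  496/-170/  84  495/-168/  88
219  476/-180/ 149  496/-176/  92  497/-174/  88  506/-170/  62  497/-170/  87  495/-168/  92
222  476/-180/ 151  496/-176/  97  497/-174/  92  508/-170/  62  496/-170/  93  495/-169/  97
```

```bash
for i in 1 ; do python3 -m creep '[{"translation":[0,0,-0.2],"delta_rot":[0,0,0]},{"translation":[0,0,0],"delta_rot":[0,0,0]},{"translation":[0,0,0],"delta_rot":[0,0,0]}]'; done
python3 -m creep '[{"translation":[0,0,-0.2],"delta_rot":[0,0,0]},{"translation":[0,0,0],"delta_rot":[0,0,0]},{"translation":[0,0,0],"delta_rot":[0,0,0]}]'
python3 -m creep '[{"translation":[0,0,-0.2],"delta_rot":[0,0,0]},{"translation":[0,0,0],"delta_rot":[0,0,0]},{"translation":[0,0,0],"delta_rot":[0,0,0]}]'
```

```text
time_s: 5.8
ee_pos: [514.2, -169.1, 43.2]
ee_rot: [-18.0, 90.0, -6.5]
force: [-0.6, -0.4, 2.6]
gripper_width: 0.6
time_s: 6.05
ee_pos: [514.2, -169.2, 41.2]
ee_rot: [-18.3, 90.0, -6.7]
force: [0.0, -0.4, 3.9]
gripper_width: 0.7
time_s: 6.3
ee_pos: [514.2, -169.2, 39.4]
ee_rot: [-24.2, 90.0, -12.7]
force: [0.1, 0.3, 5.8]
gripper_width: 0.3
```

```bash
python3 -m creep '[{"translation":[0,0,-0.15],"delta_rot":[0,0,0]},{"translation":[0,0,0],"delta_rot":[0,0,0]},{"translation":[0,0,0],"delta_rot":[0,0,0]}]'
python3 -c "
from h import *
st(); im,d,p=grab('wrist','w7')
for r in range(201,225,3):
        P=pts(p,d,[(c,r) for c in (240,244,248,252,256,260)]); print(r,' '.join('%4d/%4d/%4d'%(x[0],x[1],x[2]) for x in P))"
```

```text
time_s: 6.55
ee_pos: [514.2, -169.1, 39.2]
ee_rot: [-26.8, 89.9, -15.3]
force: [-3.9, 1.4, 15.1]
gripper_width: 0.5
t6.55 p [ 514.2 -169.1   39.2] x [ 0.001 -0.    -1.   ] yang 101.53 F [-3.9  1.4 15.1] w 0.5 q [ -19.   24.  107.    0.   50. -121.]
201  498/-179/  52  497/-177/  53  497/-175/  52  497/-172/  51  496/-170/  52  495/-168/  53
204  497/-179/  61  496/-177/  61  499/-174/  52  499/-172/  51  498/-169/  52  495/-168/  60
207  497/-179/  66  496/-177/  67  498/-174/  62  500/-171/  52  497/-170/  62  495/-168/  67
210  497/-179/  72  497/-177/  71  498/-174/  67  501/-171/  54  497/-170/  68  495/-168/  72
213  497/-178/  76  497/-176/  76  497/-174/  73  503/-171/  56  497/-170/  72  495/-168/  77
216  476/-180/ 139  497/-176/  81  498/-174/  77  505/-171/  56  497/-170/  77  495/-168/  82
219  476/-180/ 143  496/-176/  87  497/-174/  82  507/-170/  56  497/-170/  82  495/-168/  85
222  476/-180/ 145  496/-176/  91  497/-174/  88  509/-170/  55  496/-170/  87  495/-169/  91
```

```bash
python3 -m creep '[{"translation":[0,0,1],"delta_rot":[0,0,0]},{"translation":[0,0,1.5],"delta_rot":[0,0,0]},{"translation":[0.73,-3.6,0],"delta_rot":[0,0,0]},{"translation":[0.73,-3.6,0],"delta_rot":[0,0,0]},{"translation":[0.73,-3.6,0],"delta_rot":[0,0,0]}]'
python3 -m creep '[{"translation":[0,0,0],"delta_rot":[0,0,0]},{"translation":[0,0,0],"delta_rot":[0,0,0]},{"translation":[0,0,0],"delta_rot":[0,0,0]}]'
python3 -c "
from h import *
st(); im,d,p=grab('wrist','w8')
im,d,p=load('w1'); print('w1')
for r in range(200,240,4):
        P=pts(p,d,[(c,r) for c in (150,156,162,168,174,340,346,352,358)]); print(r,' '.join('%4d/%4d/%4d'%(x[0],x[1],x[2]) for x in P))"
```

```text
time_s: 7.02
ee_pos: [536.0, -277.8, 62.6]
ee_rot: [112.7, 90.0, 124.3]
force: [1.0, -0.3, 0.1]
gripper_width: 0.3
time_s: 7.27
ee_pos: [535.0, -276.4, 61.7]
ee_rot: [129.3, 89.9, 140.8]
force: [-0.2, -0.9, -0.2]
gripper_width: 0.4
t7.27 p [ 535.  -276.4   61.7] x [-0.002  0.002 -1.   ] yang 101.49 F [-0.2 -0.9 -0.2] w 0.4 q [ -28.   27.   97.    0.   56. -130.]
w1
200  557/  -4/   0  558/   3/   1  560/  10/   0  562/  18/   0  564/  26/   0  606/ 239/  21  616/ 252/   0  617/ 260/   1  619/ 268/   0
204  562/  -6/   0  564/   1/   0  514/  93/ 221  515/  97/ 222  569/  24/   0  537/ 193/ 222  621/ 251/   0  623/ 259/   0  625/ 267/   0
208  567/  -8/   0  514/  92/ 228  514/  95/ 230  516/  97/ 225  518/  99/ 222  537/ 192/ 228  537/ 195/ 229  628/ 258/   1  630/ 266/   0
212  514/  90/ 234  514/  94/ 236  515/  97/ 235  516/  99/ 232  520/  99/ 222  475/ 156/ 388  536/ 192/ 237  537/ 196/ 237  636/ 265/   0
216  514/  93/ 243  514/  96/ 242  517/  97/ 237  518/  99/ 234  522/  98/ 223  537/ 189/ 238  537/ 191/ 240  537/ 194/ 243  538/ 197/ 242
220  514/  95/ 248  516/  96/ 245  517/  99/ 245  520/  99/ 236  524/  97/ 223  538/ 188/ 241  538/ 190/ 244  537/ 192/ 248  537/ 195/ 248
224  515/  97/ 254  475/ 156/ 388  518/  99/ 246  522/  98/ 236  526/  97/ 225  541/ 188/ 240  537/ 189/ 249  538/ 191/ 250  536/ 193/ 255
228  516/  97/ 256  517/  99/ 254  520/  99/ 247  524/  98/ 236  529/  96/ 224  543/ 187/ 241  539/ 188/ 250  537/ 190/ 256  537/ 192/ 257
232  517/  98/ 259  519/  99/ 256  522/  98/ 247  526/  97/ 237  531/  96/ 226  545/ 187/ 241  540/ 187/ 252  537/ 188/ 260  538/ 191/ 260
236  517/ 100/ 265  520/  99/ 258  524/  98/ 248  528/  97/ 238  533/  96/ 226  546/ 186/ 242  543/ 187/ 252  539/ 188/ 260  537/ 189/ 265
```

View pics/w8.png

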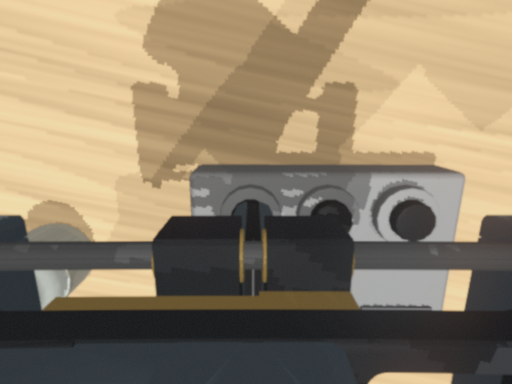

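```bash
python3 -m creep '[{"translation":[0,0,-0.7],"delta_rot":[0,0,0]},{"translation":[0,0,-0.7],"delta_rot":[0,0,0]},{"translation":[0,0,-0.4],"delta_rot":[0,0,0]},{"translation":[0,0,-0.3],"delta_rot":[0,0,0]},{"translation":[0,0,-0.2],"delta_rot":[0,0,0]}]'
python3 -m creep '[{"translation":[0,0,-0.1],"delta_rot":[0,0,0]},{"translation":[0,0,-0.1],"delta_rot":[0,0,0]},{"translation":[0,0,0],"delta_rot":[0,0,0]},{"translation":[0,0,0],"delta_rot":[0,0,0]}]'
python3 -c "
from h import *
st(); im,d,p=grab('wrist','w9')
for r in range(204,225,3):
        P=pts(p,d,[(c,r) for c in (244,252,256,260)]); print(r,' '.join('%4d/%4d/%4d'%(x[0],x[1],x[2]) for x in P))"
```

```text
time_s: 7.73
ee_pos: [535.4, -275.8, 39.2]
ee_rot: [117.0, 89.9, 128.5]
force: [-1.7, 4.0, 11.4]
gripper_width: 0.5
time_s: 8.07
ee_pos: [535.4, -275.8, 39.3]
ee_rot: [98.7, 89.9, 110.2]
force: [-3.2, 4.8, 12.5]
gripper_width: 0.1
t8.07 p [ 535.4 -275.8   39.3] x [-0.001  0.002 -1.   ] yang 101.52 F [-3.2  4.8 12.5] w 0.1 q [ -28.   29.   98.    0.   54. -130.]
204  518/-284/  59  520/-278/  51  519/-276/  52  516/-275/  62
207  518/-283/  67  522/-278/  51  518/-277/  62  517/-274/  65
210  518/-283/  72  523/-278/  54  518/-277/  68  516/-275/  72
213  518/-283/  76  524/-278/  56  518/-277/  73  516/-275/  77
216  518/-283/  81  526/-277/  56  518/-277/  78  516/-275/  81
219  518/-283/  86  528/-277/  55  518/-277/  83  516/-275/  87
222  517/-283/  91  530/-276/  56  518/-277/  86  516/-275/  91
```

Right key bottomed (key top at z 56, 12.5 N). Now the middle one.

```bash
python3 -m creep '[{"translation":[0,0,1],"delta_rot":[0,0,0]},{"translation":[0,0,1.5],"delta_rot":[0,0,0]},{"translation":[-0.55,2.7,0],"delta_rot":[0,0,0]},{"translation":[-0.55,2.7,0],"delta_rot":[0,0,0]},{"translation":[0,0,0],"delta_rot":[0,0,0]}]'
python3 -m creep '[{"translation":[0,0,0],"delta_rot":[0,0,0]},{"translation":[0,0,-0.7],"delta_rot":[0,0,0]},{"translation":[0,0,-0.7],"delta_rot":[0,0,0]},{"translation":[0,0,-0.4],"delta_rot":[0,0,0]},{"translation":[0,0,-0.3],"delta_rot":[0,0,0]}]'
python3 -m creep '[{"translation":[0,0,-0.2],"delta_rot":[0,0,0]},{"translation":[0,0,-0.1],"delta_rot":[0,0,0]},{"translation":[0,0,-0.1],"delta_rot":[0,0,0]},{"translation":[0,0,0],"delta_rot":[0,0,0]},{"translation":[0,0,0],"delta_rot":[0,0,0]}]'
python3 -c "
from h import *
st(); im,d,p=grab('wrist','w10')
for r in range(204,225,3):
        P=pts(p,d,[(c,r) for c in (244,252,256,260)]); print(r,' '.join('%4d/%4d/%4d'%(x[0],x[1],x[2]) for x in P))"
```

```text
time_s: 8.53
ee_pos: [523.2, -219.5, 62.6]
ee_rot: [124.1, 89.8, 135.8]
force: [-0.9, -0.2, -0.8]
gripper_width: 0.5
time_s: 8.95
ee_pos: [524.9, -223.8, 40.7]
ee_rot: [160.2, 90.0, 171.7]
force: [-0.8, -0.7, 3.9]
gripper_width: 0.6
time_s: 9.37
ee_pos: [524.9, -223.8, 39.3]
ee_rot: [-71.0, 89.9, -59.5]
force: [-4.5, 0.1, 13.6]
gripper_width: 0.7
t9.37 p [ 524.9 -223.8   39.3] x [ 0.001 -0.001 -1.   ] yang 101.52 F [-4.5  0.1 13.6] w 0.7 q [ -24.   26.  103.   -0.   51. -126.]
204  507/-232/  61  509/-226/  52  509/-224/  52  506/-222/  60
207  507/-231/  67  511/-226/  53  508/-224/  61  505/-223/  67
210  507/-231/  72  512/-226/  53  507/-224/  68  506/-223/  71
213  507/-231/  77  514/-225/  55  508/-224/  72  506/-223/  77
216  507/-231/  81  515/-225/  56  507/-225/  78  505/-223/  82
219  507/-231/  86  517/-225/  56  508/-225/  82  506/-223/  85
222  507/-231/  90  519/-224/  55  507/-225/  87  505/-223/  91
```

```bash
python3 -m creep '[{"translation":[0,0,1],"delta_rot":[0,0,0]},{"translation":[0,0,4],"delta_rot":[0,0,0]},{"translation":[0,0,4],"delta_rot":[0,0,0]},{"translation":[0,0,4],"delta_rot":[0,0,0]},{"translation":[0,0,4],"delta_rot":[0,0,0]}]'
python3 -m creep '[{"translation":[3.4,0.7,0],"delta_rot":[0,0,0]},{"translation":[3.4,0.7,0],"delta_rot":[0,0,0]},{"translation":[2.7,0.5,0],"delta_rot":[0,0,0]},{"translation":[0,0,0],"delta_rot":[0,0,0]},{"translation":[0,0,0],"delta_rot":[0,0,0]}]' 1 20
python3 -m creep '[{"translation":[0,0,0],"delta_rot":[0,0,0]},{"translation":[0,0,0],"delta_rot":[0,0,0]}]'
python3 -c "
from h import *
st(); grab('wrist','w11')"
```

```text
time_s: 9.83
ee_pos: [524.4, -223.0, 209.2]
ee_rot: [131.0, 89.9, 142.5]
force: [1.1, -0.7, 0.4]
gripper_width: 0.6
time_s: 10.25
ee_pos: [620.2, -203.7, 206.3]
ee_rot: [152.0, 89.9, 163.6]
force: [-0.3, 0.7, 1.0]
gripper_width: 31.2
time_s: 10.42
ee_pos: [618.7, -204.4, 207.4]
ee_rot: [155.7, 89.9, 167.2]
force: [-0.3, -0.4, -0.0]
gripper_width: 44.0
t10.42 p [ 618.7 -204.4  207.4] x [-0.001  0.    -1.   ] yang 101.49 F [-0.3 -0.4 -0. ] w 44.0 q [ -19.   25.   78.   -0.   77. -121.]
```

View pics/w11.png

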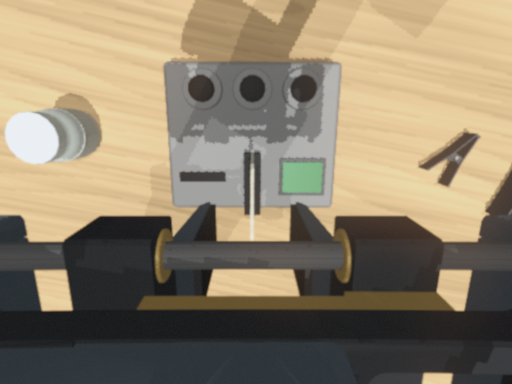

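```bash
python3 -c "
from h import *
im,d,p=load('w11'); a=cv2.cvtColor(im,4)
cv2.imwrite('pics/c11.png',cv2.resize(a[60:250,160:345],None,fx=4,fy=3.1,interpolation=2))
P=plane(p,[(303,88),(252,88),(201.5,88)],62);print(P.round(1)); v=P[0]-P[2]; print(np.linalg.norm(v)/2,np.degrees(np.arctan2(v[1],v[0])))
for r in range(140,240,6):
  P=pts(p,d,[(c,r) for c in range(244,262,2)]);print(r,' '.join('%d/%d/%d'%tuple(x) for x in P))
"
```

```text
[[ 515.1 -170.8   62. ]
 [ 525.8 -223.6   62. ]
 [ 536.5 -275.9   62. ]]
53.62108200557414 101.52956280285588
140 582/-221/40 582/-219/41 581/-217/40 581/-214/41 581/-212/39 580/-210/40 580/-207/39 579/-205/42 579/-203/40
146 589/-220/41 589/-217/42 588/-215/39 588/-213/39 587/-211/40 587/-208/40 586/-206/39 586/-204/40 585/-201/40
152 596/-218/42 595/-216/42 595/-214/44 595/-211/40 594/-209/42 594/-207/41 593/-205/43 593/-202/42 592/-200/39
158 602/-217/50 601/-215/53 600/-213/52 600/-210/50 594/-209/90 599/-206/52 598/-204/54 598/-201/53 598/-199/51
164 608/-216/53 608/-213/52 607/-211/52 550/-217/395 594/-209/125 606/-204/53 605/-202/52 605/-200/52 605/-197/49
170 615/-214/53 615/-212/50 614/-210/52 600/-210/126 600/-208/125 613/-203/51 612/-201/51 612/-198/54 612/-196/50
176 623/-213/50 622/-211/51 621/-208/53 606/-209/125 606/-207/124 620/-202/52 620/-199/51 619/-197/52 619/-195/51
182 629/-212/51 629/-209/53 628/-207/52 611/-207/124 611/-206/125 627/-200/52 626/-198/53 626/-195/52 628/-192/40
188 636/-210/52 636/-208/52 636/-206/51 617/-206/125 616/-204/125 634/-199/52 634/-196
[... 211 characters left out ...]
/-196/52 648/-193/52 648/-191/52 650/-188/41
206 658/-206/52 657/-204/53 657/-201/53 634/-203/125 633/-201/125 656/-194/51 655/-192/53 655/-189/50 658/-186/38
212 666/-204/52 665/-202/51 664/-200/53 640/-202/125 640/-200/125 663/-193/52 663/-190/52 662/-188/53 679/-181/1
218 692/-201/0 692/-198/-1 691/-195/1 646/-200/125 646/-199/124 689/-187/0 688/-184/0 688/-182/1 687/-179/0
224 700/-199/0 700/-196/0 699/-194/1 652/-199/125 651/-197/125 698/-185/0 697/-183/1 696/-180/1 696/-177/1
230 709/-197/1 709/-195/0 709/-192/0 658/-198/124 657/-196/125 706/-184/1 706/-181/0 705/-178/1 705/-175/1
236 718/-196/0 717/-193/1 717/-190/0 664/-197/125 664/-195/124 715/-182/0 715/-179/0 714/-176/0 714/-173/0
```

View pics/c11.png

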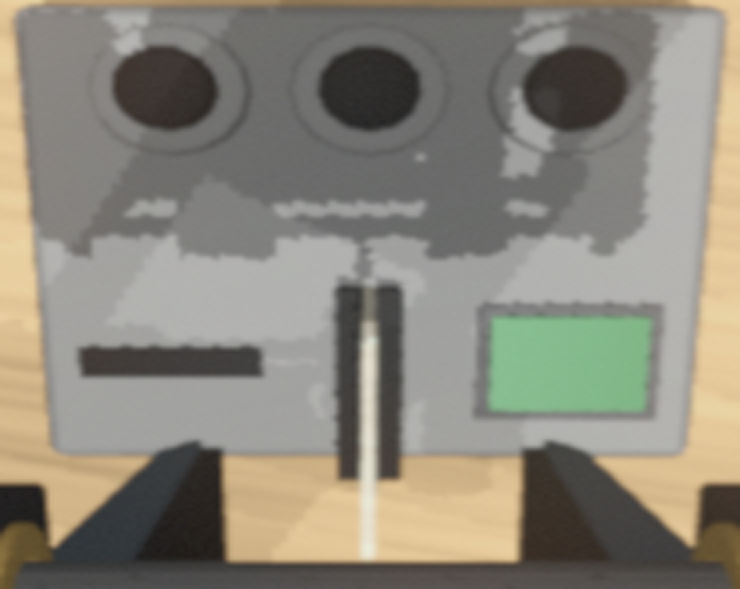

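```bash
python3 -m creep '[{"translation":[-0.9,4,0],"delta_rot":[0,0,-0.0617]},{"translation":[-0.9,4,0],"delta_rot":[0,0,-0.0617]},{"translation":[-0.9,4,0],"delta_rot":[0,0,-0.0617]},{"translation":[-0.9,4,0],"delta_rot":[0,0,-0.0617]},{"translation":[-0.9,4,0],"delta_rot":[0,0,-0.0617]}]' 1
python3 -m creep '[{"translation":[-0.9,4,0],"delta_rot":[0,0,-0.0617]},{"translation":[-0.9,4,0],"delta_rot":[0,0,-0.0617]},{"translation":[-0.9,4,0],"delta_rot":[0,0,-0.0617]},{"translation":[-1,4,-3],"delta_rot":[0,0,-0.0617]},{"translation":[0,0,-3],"delta_rot":[0,0,0]}]'
python3 -m creep '[{"translation":[0,0,-2],"delta_rot":[0,0,0]},{"translation":[0,0,0],"delta_rot":[0,0,0]},{"translation":[0,0,0],"delta_rot":[0,0,0]},{"translation":[0,0,0],"delta_rot":[0,0,0]}]'
python3 -c "
from h import *
st(); im,d,p=grab('wrist','w12')"
```

```text
time_s: 10.88
ee_pos: [573.4, -3.1, 208.0]
ee_rot: [27.3, 90.0, 20.9]
force: [-0.1, 0.4, -0.3]
gripper_width: 81.7
time_s: 11.3
ee_pos: [539.5, 154.0, 155.5]
ee_rot: [56.7, 89.5, 36.5]
force: [0.2, -0.6, 0.3]
gripper_width: 90.9
time_s: 11.63
ee_pos: [540.6, 148.2, 134.7]
ee_rot: [35.7, 89.8, 15.4]
force: [-0.7, -0.4, 0.0]
gripper_width: 91.1
t11.63 p [540.6 148.2 134.7] x [ 0.003  0.001 -1.   ] yang 69.65 F [-0.7 -0.4  0. ] w 91.1 q [ 14.  20.  97.   0.  63. -56.]
```

View pics/w12.png

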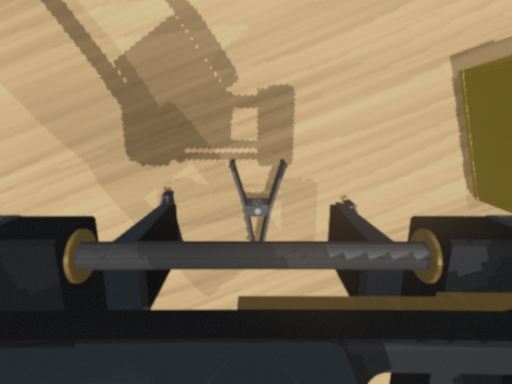

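```bash
python3 -c "
from h import *
im,d,p=load('w12'); a=cv2.cvtColor(im,4)
cv2.imwrite('pics/c12.png',cv2.resize(a[150:250,160:360],None,fx=4,fy=4,interpolation=2))"
```

```text
(no output)
```

View pics/c12.png

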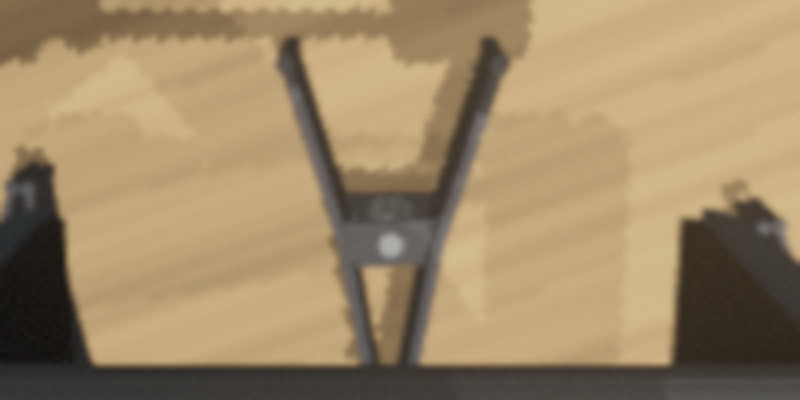

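```bash
python3 -c "
from h import *
im,d,p=load('w12')
f=lambda x,y:(160+x/4,150+y/4)
q=plane(p,[f(390,245),f(285,65),f(503,65)],32)[:,:2];print(q.round(1))
m=(q[1]+q[2])/2;u=q[0]-m;print(np.linalg.norm(u),np.degrees(np.arctan2(u[1],u[0])),np.linalg.norm(q[1]-q[2]));u/=np.linalg.norm(u);print('h',q[0]-34*u)
print(pts(p,d,[f(390,245),f(285,65),f(350,210)]).round(1))"
```

```text
[[568.8 143. ]
 [516.1 134.8]
 [534.7 185.1]]
46.590121366838424 -21.286441702600875 53.57787622691103
h [537.16810408 155.37938052]
[[569.  143.   31.6]
 [516.1 134.9  32.3]
 [564.2 133.4   5. ]]
```

```bash
python3 -m creep '[{"translation":[-0.1,0.2,-2.5],"delta_rot":[0,0,0]},{"translation":[-0.1,0.2,-2.5],"delta_rot":[0,0,0]},{"translation":[-0.1,0.2,-2.5],"delta_rot":[0,0,0]},{"translation":[-0.05,0.1,-2.5],"delta_rot":[0,0,0]},{"translation":[0,0,0],"delta_rot":[0,0,0]}]' 0.76 30
python3 -m creep '[{"translation":[0,0,0],"delta_rot":[0,0,0]},{"translation":[0,0,0],"delta_rot":[0,0,0]}]'
python3 -c "
from h import *
st(); im,d,p=grab('wrist','w13');im,d,p=grab('side','s13'); a=cv2.cvtColor(im,4)
cv2.imwrite('pics/c13.png',cv2.resize(a[180:300,220:340],None,fx=5,fy=5,interpolation=2))"
```

```text
time_s: 12.1
ee_pos: [534.0, 154.6, 30.4]
ee_rot: [-146.0, 89.6, -166.3]
force: [-0.6, -0.7, 0.2]
gripper_width: 80.2
time_s: 12.27
ee_pos: [538.1, 155.7, 35.1]
ee_rot: [36.2, 89.8, 15.9]
force: [0.3, -0.0, 0.1]
gripper_width: 80.4
t12.27 p [538.1 155.7  35.1] x [ 0.004  0.001 -1.   ] yang 69.68 F [ 0.3 -0.   0.1] w 80.4 q [ 15.  26. 104.   0.  50. -55.]
```

View pics/w13.png

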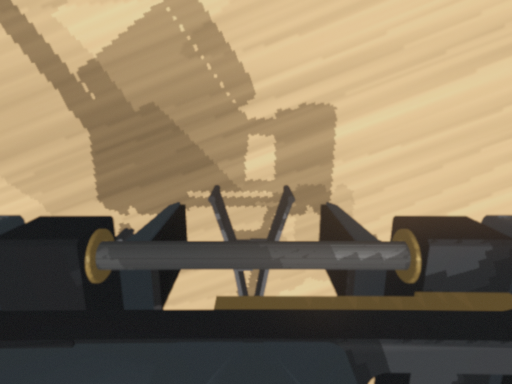

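View pics/c13.png

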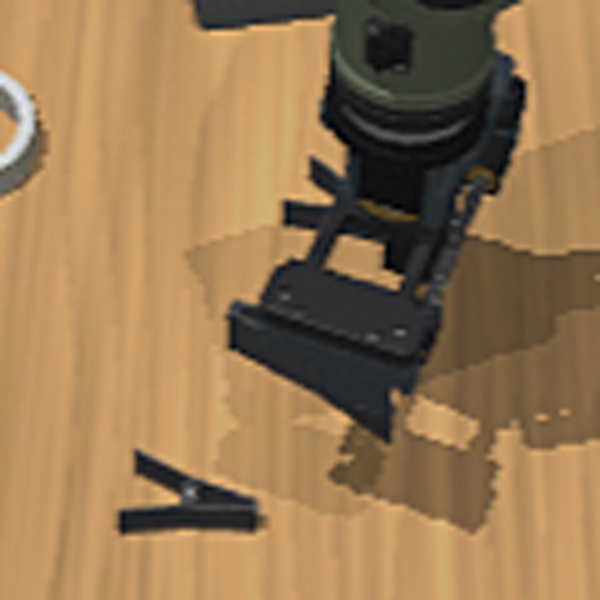

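```bash
python3 -m creep '[{"translation":[-0.05,0,-1.2],"delta_rot":[0,0,0]},{"translation":[0,0,-1.2],"delta_rot":[0,0,0]},{"translation":[0,0,-0.9],"delta_rot":[0,0,0]},{"translation":[0,0,-0.6],"delta_rot":[0,0,0]},{"translation":[0,0,0],"delta_rot":[0,0,0]}]'
python3 -m creep '[{"translation":[0,0,0],"delta_rot":[0,0,0]},{"translation":[0,0,0],"delta_rot":[0,0,0]}]'
python3 -c "
from h import *
st(); im,d,p=grab('wrist','w14')
for r in range(188,216,3):
  P=pts(p,d,[(c,r) for c in (160,168,176,184,322,330,338,346)]);print(r,' '.join('%d/%d/%d'%tuple(x) for x in P))"
```

```text
time_s: 12.78
ee_pos: [535.4, 155.5, -6.4]
ee_rot: [-148.0, 89.9, -168.3]
force: [-0.5, 0.2, -1.4]
gripper_width: 80.0
time_s: 12.95
ee_pos: [536.3, 155.8, -5.3]
ee_rot: [39.0, 89.9, 18.7]
force: [-0.3, 0.3, 0.4]
gripper_width: 80.4
t12.95 p [536.3 155.8  -5.3] x [ 0.001  0.    -1.   ] yang 69.71 F [-0.3  0.3  0.4] w 80.4 q [ 15.  28. 107.   0.  45. -55.]
188 493/109/0 495/114/0 497/118/0 498/123/0 529/204/0 530/209/0 532/214/0 534/218/0
191 495/108/0 497/113/0 499/117/0 500/122/1 530/204/0 532/208/0 534/213/0 535/218/1
194 497/108/1 499/112/0 500/117/0 502/122/0 532/203/0 534/208/0 536/213/0 537/217/0
197 499/106/0 500/111/0 502/116/0 504/121/0 534/203/0 536/207/0 538/212/0 539/217/1
200 500/106/0 502/110/0 504/115/0 505/120/1 536/202/1 538/207/0 539/211/1 541/216/0
203 502/105/0 504/110/0 503/119/14 507/119/0 538/201/0 534/204/14 541/211/0 543/215/1
206 504/104/0 502/116/19 504/120/19 506/123/14 534/199/15 534/203/20 535/207/20 545/215/0
209 506/103/0 502/118/26 505/120/21 508/122/14 535/198/17 534/202/23 535/206/25 547/215/0
212 501/115/31 503/119/30 505/122/26 509/122/15 537/198/17 535/201/25 534/204/31 549/214/0
215 502/117/36 503/121/36 506/123/32 511/122/16 538/197/18 534/199/32 534/203/36 535/207/35
```

View pics/w14.png

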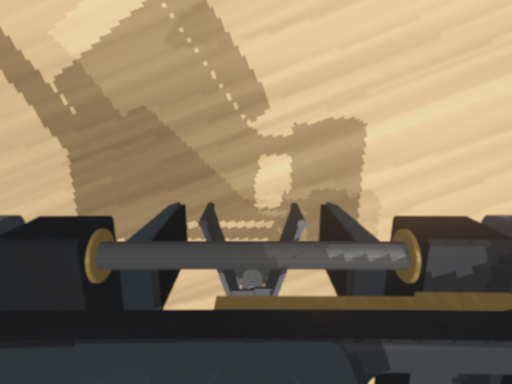

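```bash
python3 -m creep '[{"translation":[0,0,-0.4],"delta_rot":[0,0,0]},{"translation":[0,0,-0.35],"delta_rot":[0,0,0]},{"translation":[0,0,0],"delta_rot":[0,0,0]},{"translation":[0,0,0],"delta_rot":[0,0,0]}]'
python3 -m creep '[{"translation":[0,0,0],"delta_rot":[0,0,0]},{"translation":[0,0,0],"delta_rot":[0,0,0]},{"translation":[0,0,0],"delta_rot":[0,0,0]},{"translation":[0,0,0],"delta_rot":[0,0,0]},{"translation":[0,0,0],"delta_rot":[0,0,0]}]' -1 30
python3 -m creep '[{"translation":[0,0,0],"delta_rot":[0,0,0]},{"translation":[0,0,0],"delta_rot":[0,0,0]},{"translation":[0,0,0],"delta_rot":[0,0,0]},{"translation":[0,0,0],"delta_rot":[0,0,0]},{"translation":[0,0,0],"delta_rot":[0,0,0]}]'
python3 -c "
from h import *
st(); im,d,p=grab('wrist','w15');grab('side','s15')"
```

```text
time_s: 13.33
ee_pos: [535.5, 155.6, -13.7]
ee_rot: [-152.1, 90.0, -172.4]
force: [0.4, 0.2, -0.1]
gripper_width: 79.7
time_s: 13.75
ee_pos: [535.7, 155.7, -13.3]
ee_rot: [72.8, 90.0, 52.5]
force: [0.4, -0.0, 0.4]
gripper_width: 49.7
time_s: 14.17
ee_pos: [535.8, 155.6, -13.4]
ee_rot: [49.6, 90.0, 29.3]
force: [0.1, 0.4, 1.3]
gripper_width: 28.9
t14.17 p [535.8 155.6 -13.4] x [ 0.  0. -1.] yang 69.71 F [0.1 0.4 1.3] w 28.9 q [ 15.  29. 107.   0.  44. -55.]
```

View pics/w15.png

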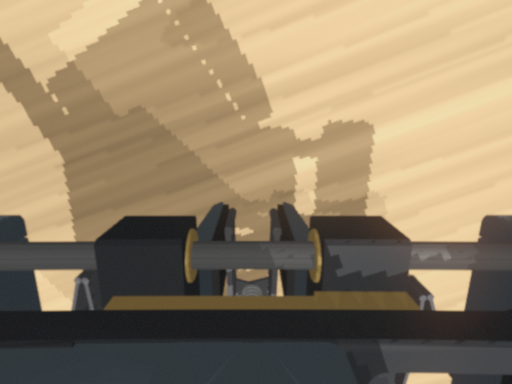

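View pics/s15.png

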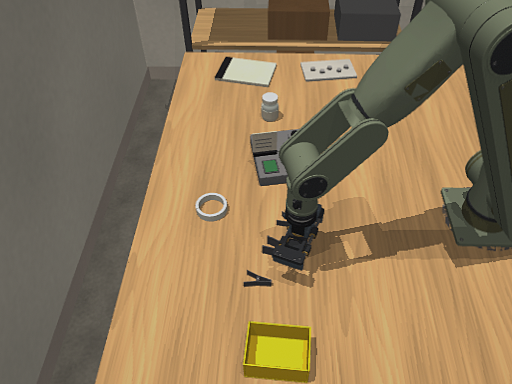

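```bash
python3 -m creep '[{"translation":[0,0,0],"delta_rot":[0,0,0]},{"translation":[0,0,0],"delta_rot":[0,0,0]},{"translation":[0,0,0],"delta_rot":[0,0,0]}]' - 35
python3 -m creep '[{"translation":[0,0,0.5],"delta_rot":[0,0,0]},{"translation":[0,0,1],"delta_rot":[0,0,0]},{"translation":[0,0,2],"delta_rot":[0,0,0]},{"translation":[0,0,3],"delta_rot":[0,0,0]},{"translation":[0,0,3],"delta_rot":[0,0,0]}]'
python3 -m creep '[{"translation":[0,0,3],"delta_rot":[0,0,0]},{"translation":[0,0,3],"delta_rot":[0,0,0]},{"translation":[0,0,2],"delta_rot":[0,0,0]},{"translation":[0,0,1],"delta_rot":[0,0,0]},{"translation":[0,0,0],"delta_rot":[0,0,0]}]'
python3 -c "
from h import *
st(); im,d,p=grab('wrist','w16');grab('side','s16')"
```

```text
time_s: 14.52
ee_pos: [535.8, 155.7, -13.4]
ee_rot: [56.8, 90.0, 36.5]
force: [0.3, -0.5, 2.5]
gripper_width: 28.8
time_s: 14.93
ee_pos: [534.9, 155.4, 82.6]
ee_rot: [-146.0, 89.9, -166.3]
force: [0.8, -0.4, -0.9]
gripper_width: 28.5
time_s: 15.35
ee_pos: [537.0, 155.9, 174.5]
ee_rot: [35.8, 89.7, 15.5]
force: [0.5, -0.3, -0.6]
gripper_width: 28.6
t15.35 p [537.  155.9 174.5] x [ 0.005  0.001 -1.   ] yang 69.71 F [ 0.5 -0.3 -0.6] w 28.6 q [ 15.  18.  94.   0.  68. -55.]
```

View pics/w16.png

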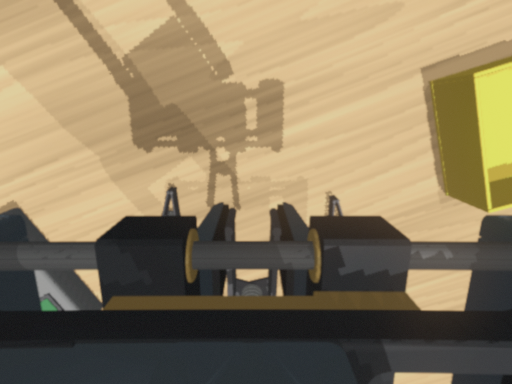

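View pics/s16.png

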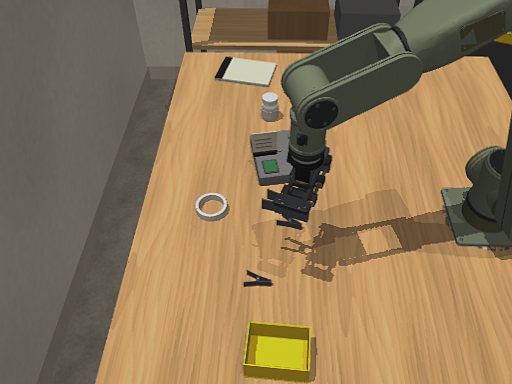

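```bash
python3 -m creep '[{"translation":[-0.5,-2,0],"delta_rot":[0,0,0.0463]},{"translation":[-0.7,-3.3,0],"delta_rot":[0,0,0.0463]},{"translation":[-0.7,-3.3,0],"delta_rot":[0,0,0.0463]},{"translation":[-0.7,-3.3,0],"delta_rot":[0,0,0.0463]},{"translation":[-0.7,-3.3,0],"delta_rot":[0,0,0.0463]}]'
python3 -m creep '[{"translation":[-0.7,-3.3,0],"delta_rot":[0,0,0.0463]},{"translation":[-0.7,-3.3,0],"delta_rot":[0,0,0.0463]},{"translation":[-0.7,-3.3,0],"delta_rot":[0,0,0.0463]},{"translation":[-0.7,-3.3,0],"delta_rot":[0,0,0.0463]},{"translation":[-0.7,-3.3,0],"delta_rot":[0,0,0.0463]}]'
python3 -m creep '[{"translation":[-0.7,-3.3,0],"delta_rot":[0,0,0.0463]},{"translation":[-0.7,-2.7,0],"delta_rot":[0,0,0.0463]},{"translation":[-0.3,-1.5,0],"delta_rot":[0,0,0]},{"translation":[0,0,0],"delta_rot":[0,0,0]},{"translation":[0,0,0],"delta_rot":[0,0,0]}]'
python3 -c "
from h import *
st(); im,d,p=grab('wrist','w17');grab('top','t17');grab('side','s17')"
```

```text
time_s: 15.87
ee_pos: [500.8, 2.4, 169.3]
ee_rot: [-173.7, 89.7, 179.4]
force: [0.5, -0.9, -1.1]
gripper_width: 28.6
time_s: 16.28
ee_pos: [465.8, -162.4, 169.4]
ee_rot: [152.7, 89.7, 159.1]
force: [0.8, -0.0, -1.3]
gripper_width: 28.5
time_s: 16.7
ee_pos: [449.5, -236.2, 169.7]
ee_rot: [132.3, 89.8, 143.7]
force: [1.2, 0.8, -1.3]
gripper_width: 28.4
t16.70 p [ 449.5 -236.2  169.7] x [-0.003  0.003 -1.   ] yang 101.42 F [ 1.2  0.8 -1.3] w 28.4 q [ -29.   14.  101.    0.   66. -130.]
```

View pics/w17.png

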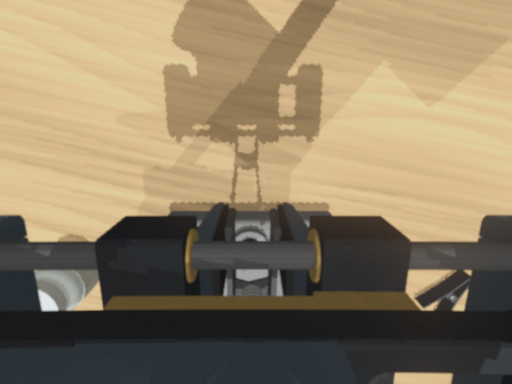

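View pics/s17.png

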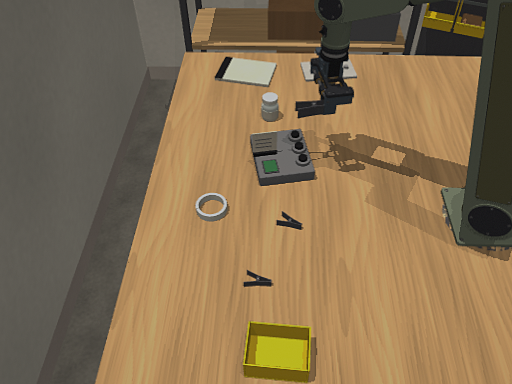

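View pics/t17.png

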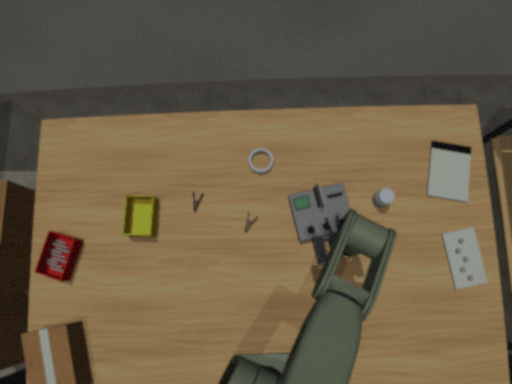

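```bash
python3 -c "
from h import *
a=cv2.cvtColor(load('t17')[0],4);b=cv2.cvtColor(load('s17')[0],4)
cv2.imwrite('pics/c17.png',np.hstack([cv2.resize(np.clip(a[225:275,300:350].astype(int)*2,0,255).astype(np.uint8),(400,400),interpolation=2),cv2.resize(b[85:125,285:325],(400,400),interpolation=2)]))
c=cv2.cvtColor(load('w17')[0],4);cv2.imwrite('pics/c17b.png',cv2.resize(np.clip(c[195:310,190:320].astype(int)*2,0,255).astype(np.uint8),None,fx=5,fy=5,interpolation=2))"
```

```text
(no output)
```

View pics/c17.png

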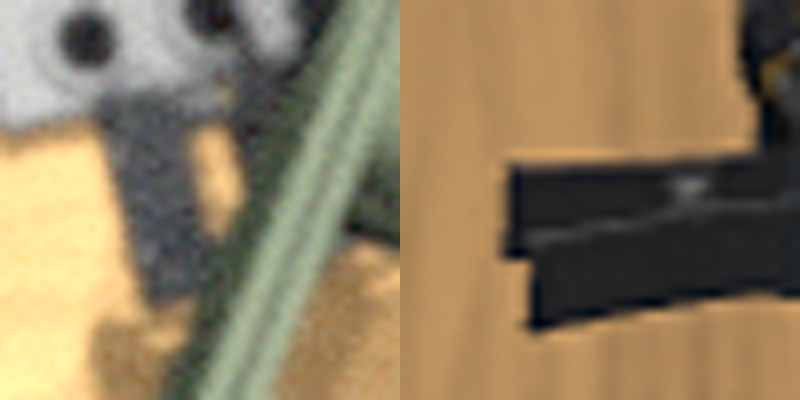

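View pics/c17b.png

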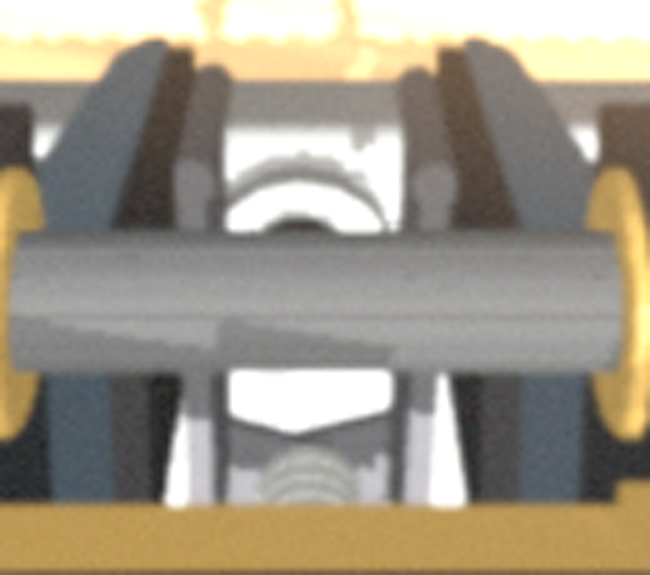

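```bash
python3 -c "
from h import *
im,d,p=load('s17')
uv=[(298.3,109.2),(296.4,101.8),(314,103.5)]
for z in(215,): print(plane(p,uv,z).round(1))
print(plane(p,[(298.3,117.6)],183).round(1))
T=np.array([449.5,-236.2]);a=np.radians(11.45);u=np.array([np.cos(a),np.sin(a)]);v=np.array([-u[1],u[0]])
for q in plane(p,uv,215)[:,:2]: print((q-T)@u,(q-T)@v)
print(pts(p,d,[(299,112),(298,104),(305,114)]).round(1))
im,d,p=load('w17')
for r in range(205,244,4):
  P=pts(p,d,[(c,r) for c in (225,228,232,236,270,274,278,282)]);print(r,' '.join('%d/%d/%d'%tuple(x) for x in P))
"
```

```text
[[ 535.4 -196.8  215. ]
 [ 540.2 -230.6  215. ]
 [ 490.3 -224.1  215. ]]
[[ 533.7 -199.2  183. ]]
92.03130155200407 21.551446911701106
90.01505035888933 -12.475220811220119
42.397079954543734 3.7803341485823094
[[ 532.7 -200.7  202. ]
 [ 534.8 -238.2  201.5]
 [ 514.8 -207.9  189.5]]
205 436/-255/188 435/-253/190 495/-252/0 494/-247/0 485/-205/0 484/-201/1 430/-224/188 429/-222/188
209 435/-254/197 437/-253/191 438/-250/186 499/-246/0 435/-228/183 433/-225/185 430/-225/196 429/-222/196
213 435/-253/203 439/-252/192 438/-250/194 499/-245/14 435/-228/190 433/-226/193 432/-224/197 429/-223/203
217 435/-253/210 438/-252/200 438/-249/199 499/-244/29 435/-228/195 433/-227/201 434/-224/198 429/-224/210
221 437/-253/210 438/-251/207 439/-249/205 501/-244/37 441/-226/186 434/-227/206 434/-225/205 429/-224/216
225 439/-252/211 438/-251/212 439/-249/211 505/-243/39 443/-226/188 434/-227/211 433/-225/212 430/-225/220
229 440/-252/215 439/-250/216 439/-248/214 509/-242/41 445/-226/189 435/-227/216 434/-225/215 432/-224/221
233 442/-251/214 442/-250/214 441/-248/215 513/-241/43 447/-225/190 437/-227/216 437/-225/215 433/-224/222
237 444/-251/216 444/-249/215 447/-247/206 514/-241/52 449/-225/191 439/-226/214 439/-224/215 435/-224/222
241 417/-250/278 417/-249/279 417/-248/278 417/-247/277 415/-237/277 414/-237/279 414/-235/278 414/-234/277
```

```bash
python3 -m creep '[{"translation":[0,-0.2,-2],"delta_rot":[0,0,0]},{"translation":[0,0,-2.5],"delta_rot":[0,0,0]},{"translation":[0,0,-2.5],"delta_rot":[0,0,0]},{"translation":[0,0,-1.8],"delta_rot":[0,0,0]},{"translation":[0,0,-1],"delta_rot":[0,0,0]}]'
python3 -m creep '[{"translation":[0,0,-0.3],"delta_rot":[0,0,0]},{"translation":[0,0,0],"delta_rot":[0,0,0]},{"translation":[0,0,0],"delta_rot":[0,0,0]},{"translation":[0,0,0],"delta_rot":[0,0,0]}]'
python3 -c "
from h import *
st(); im,d,p=grab('wrist','w18');im,d,p=grab('top','t18');a=cv2.cvtColor(im,4);im,d,p=grab('side','s18');b=cv2.cvtColor(im,4)
cv2.imwrite('pics/c18.png',np.hstack([cv2.resize(np.clip(a[175:255,275:355].astype(int)*2,0,255).astype(np.uint8),(400,400),interpolation=2),cv2.resize(b[105:185,245:325],(400,400),interpolation=2)]))"
```

```text
time_s: 17.27
ee_pos: [449.6, -236.4, 71.3]
ee_rot: [135.4, 89.8, 147.0]
force: [-0.2, -0.3, -1.9]
gripper_width: 28.7
time_s: 17.6
ee_pos: [451.7, -238.7, 71.8]
ee_rot: [-38.3, 89.9, -26.8]
force: [0.8, -0.3, -0.5]
gripper_width: 28.7
t17.60 p [ 451.7 -238.7   71.8] x [ 0.002 -0.001 -1.   ] yang 101.56 F [ 0.8 -0.3 -0.5] w 28.7 q [ -29.   19.  108.    0.   52. -131.]
```

View pics/c18.png

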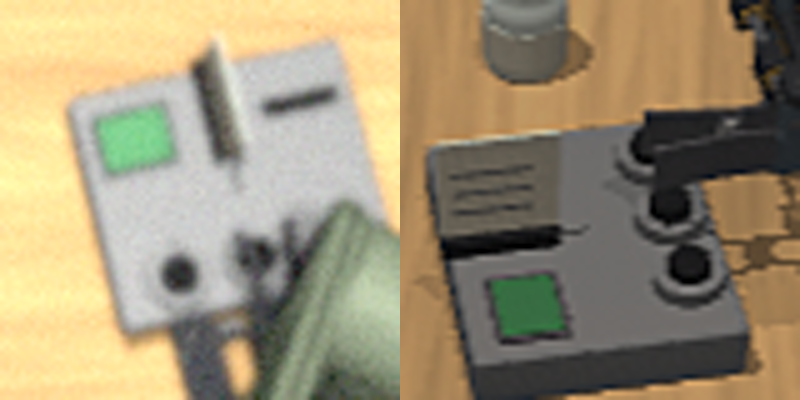

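View pics/w18.png

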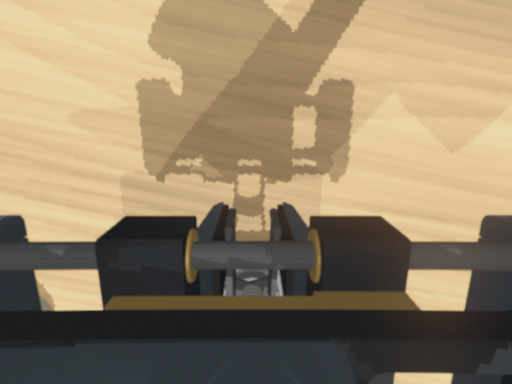

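```bash
python3 -c "
from h import *
im,d,p=load('t18');a=cv2.cvtColor(im,4)
cv2.imwrite('pics/c18t.png',cv2.resize(np.clip(a[180:245,295:345].astype(int)*2,0,255).astype(np.uint8),None,fx=10,fy=9,interpolation=2))"
```

```text
(no output)
```

View pics/c18t.png

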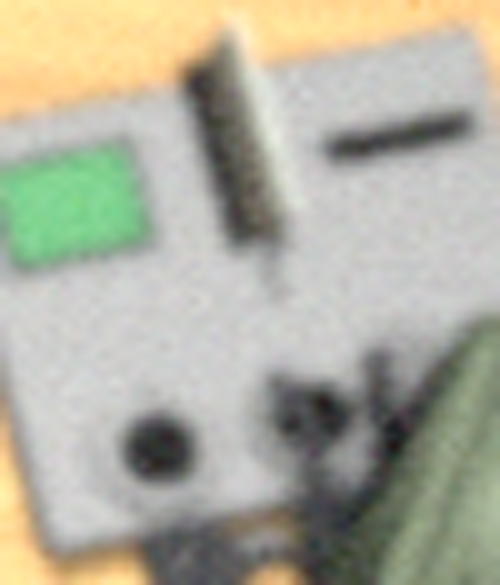

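```bash
python3 -c "
from h import *
im,d,p=load('t18')
f=lambda x,y:(295+x/10,180+y/9)
q=np.r_[plane(p,[f(278,380),f(380,358)],117),plane(p,[f(290,205)],125)][:,:2];print(q.round(1))
a=np.radians(11.5);u=np.array([np.cos(a),np.sin(a)]);v=np.array([-u[1],u[0]]);T=np.array([451.7,-238.7])
for x in q: print('from card edge',((x-q[2])@u).round(1),((x-q[2])@v).round(1),'from TCP',((x-T)@u).round(1),((x-T)@v).round(1))
E=np.array([594.3,-209.3]);print('E from T',(E-T)@u,(E-T)@v)
"
```

```text
[[ 533.  -203.9]
 [ 539.8 -237.9]
 [ 596.1 -210.4]]
from card edge -60.5 19.0 from TCP 86.6 17.9
from card edge -60.5 -15.6 from TCP 86.5 -16.7
from card edge 0.0 0.0 from TCP 147.1 -1.1
E from T 145.59868015079587 0.3799188679600544
```

```bash
python3 -m creep '[{"translation":[0,-0.1,-0.5],"delta_rot":[0,0,0]},{"translation":[1.2,0.24,0],"delta_rot":[0,0,0]},{"translation":[1.2,0.24,0],"delta_rot":[0,0,0]},{"translation":[1.2,0.24,0],"delta_rot":[0,0,0]},{"translation":[0,0,0],"delta_rot":[0,0,0]}]'
python3 -m creep '[{"translation":[0,0,0],"delta_rot":[0,0,0]},{"translation":[0,0,0],"delta_rot":[0,0,0]},{"translation":[0,0,0],"delta_rot":[0,0,0]}]'
python3 -c "
from h import *
st(); im,d,p=grab('top','t19');a=cv2.cvtColor(im,4);im,d,p=grab('side','s19');b=cv2.cvtColor(im,4)
cv2.imwrite('pics/c19.png',np.hstack([cv2.resize(np.clip(a[180:245,295:345].astype(int)*2,0,255).astype(np.uint8),(400,520),interpolation=2),cv2.resize(b[105:185,245:325],(400,520),interpolation=2)]))"
```

```text
time_s: 18.17
ee_pos: [490.4, -232.2, 65.8]
ee_rot: [-26.0, 89.8, -14.3]
force: [0.5, -0.2, -0.6]
gripper_width: 28.6
time_s: 18.42
ee_pos: [486.3, -232.0, 65.4]
ee_rot: [145.2, 89.9, 156.8]
force: [0.1, 0.8, -0.8]
gripper_width: 28.6
t18.42 p [ 486.3 -232.    65.4] x [-0.001  0.    -1.   ] yang 101.55 F [ 0.1  0.8 -0.8] w 28.6 q [ -27.   22.  105.   -0.   53. -128.]
```

View pics/c19.png

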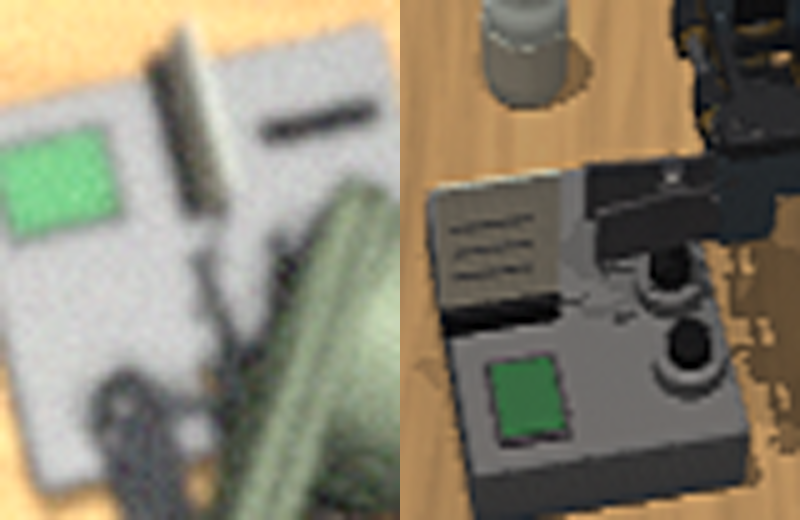

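```bash
python3 -m creep '[{"translation":[0.8,0.16,0],"delta_rot":[0,0,0]},{"translation":[0.8,0.16,0],"delta_rot":[0,0,0]},{"translation":[0.8,0.16,0],"delta_rot":[0,0,0]},{"translation":[0.6,0.12,0],"delta_rot":[0,0,0]},{"translation":[0.4,0.1,0],"delta_rot":[0,0,0]}]'
python3 -m creep '[{"translation":[0,0,0],"delta_rot":[0,0,0]},{"translation":[0,0,0],"delta_rot":[0,0,0]},{"translation":[0,0,0],"delta_rot":[0,0,0]},{"translation":[0,0,0],"delta_rot":[0,0,0]}]'
python3 -c "
from h import *
st(); im,d,p=grab('wrist','w20');im,d,p=grab('top','t20');a=cv2.cvtColor(im,4);im,d,p=grab('side','s20');b=cv2.cvtColor(im,4)
cv2.imwrite('pics/c20.png',np.hstack([cv2.resize(np.clip(a[180:230,300:340].astype(int)*2,0,255).astype(np.uint8),(400,500),interpolation=2),cv2.resize(b[110:160,260:300],(400,500),interpolation=2)]))"
```

```text
time_s: 18.93
ee_pos: [522.1, -225.0, 65.6]
ee_rot: [-21.2, 90.0, -9.6]
force: [-0.4, -0.4, -0.7]
gripper_width: 28.6
time_s: 19.27
ee_pos: [520.3, -225.1, 65.5]
ee_rot: [142.0, 90.0, 153.5]
force: [0.5, -0.3, -1.0]
gripper_width: 28.4
t19.27 p [ 520.3 -225.1   65.5] x [-0.  0. -1.] yang 101.54 F [ 0.5 -0.3 -1. ] w 28.4 q [ -25.   24.  101.    0.   55. -126.]
```

View pics/c20.png

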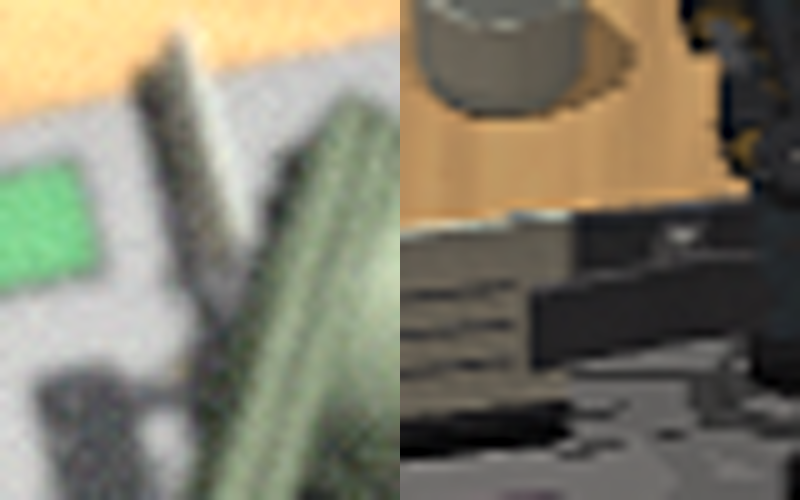

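View pics/w20.png

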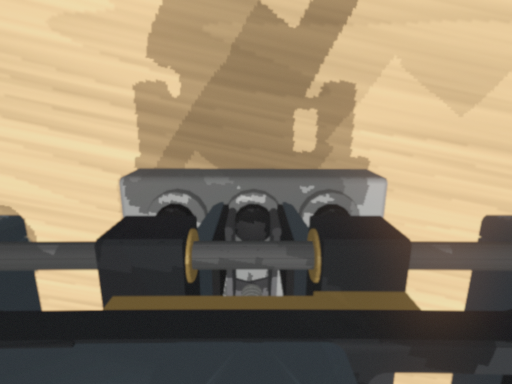

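```bash
python3 -c "
from h import *
im,d,p=load('s20')
q=np.r_[plane(p,[(273.3,139.0)],110.9),plane(p,[(277.4,131.5)],125)];print(q.round(1))
a=np.radians(11.5);u=np.array([np.cos(a),np.sin(a)]);v=np.array([-u[1],u[0]])
x=(q[0]-q[1])[:2];print('lip beyond edge',x@u,'lateral outer',x@v)
print(pts(p,d,[(275,143),(274,141),(272,143),(276,133)]).round(1))
T=np.array([520.3,-225.1]);E=np.array([594.3,-209.3]);print((E-T)@u,(E-T)@v)
for r in (196,200,204,208,212):
  im,d,p2=load('w20');P=pts(p2,d,[(c,r) for c in range(215,296,8)]);print(r,' '.join('%d/%d/%d'%tuple(x) for x in P))
"
```

```text
[[ 604.2 -186.6  110.9]
 [ 592.5 -204.4  125. ]]
lip beyond edge 14.965005228897732 lateral outer 15.06717184173689
[[ 598.9 -194.5   88. ]
 [ 602.  -190.8   99.2]
 [ 608.  -202.3   80.7]
 [ 596.5 -202.7  120.5]]
75.66444150573311 0.7295831861364995
196 516/-254/39 515/-248/39 513/-242/41 509/-236/51 508/-231/52 506/-225/52 505/-220/52 506/-214/46 506/-207/40 505/-201/40 504/-195/39
200 518/-253/41 517/-247/40 513/-241/50 512/-236/52 511/-230/51 509/-225/52 508/-219/52 507/-214/52 509/-207/41 508/-201/41 507/-195/39
204 506/-249/88 507/-245/82 515/-241/52 514/-235/53 513/-230/52 512/-224/53 510/-219/53 510/-213/52 512/-206/40 498/-209/87 510/-194/38
208 506/-248/95 507/-244/90 509/-240/81 517/-235/51 514/-229/60 512/-224/60 513/-218/56 513/-212/51 500/-213/89 498/-209/95 513/-193/40
212 506/-248/101 506/-244/98 509/-239/88 517/-234/60 516/-229/62 514/-224/62 514/-218/61 505/-216/85 500/-214/97 498/-210/103 498/-206/100
```

```bash
python3 -c "
from h import *
st(); print(env.job_done())"
```

```text
t19.42 p [ 520.5 -225.2   65.6] x [-0.  0. -1.] yang 101.53 F [-0.1 -0.2  0.3] w 28.4 q [ -25.   24.  101.    0.   55. -126.]
the job is handed in; nothing more can be done
None
```

I pressed the keys left, right, middle. I then picked the clip up by its handles and handed the job in at 19.4 s of the 56 s, with the clip still held open around the card's edge.

- **Keys:** each was pushed to its stop. The wrist depth showed the key top at z = 56 mm, with 12–15 N on the wrist.
- **Choice of clip:** I took the middle one of the three, which measured about 99 mm. The other two measured about 70 mm.
- **Clip hold:** squeezed at 35 N, the gripper read 28.4–28.6 mm, close to the 27 mm over the handles at the stop. The outsides of the lips are about 35 mm apart, which fits fully open.
- **Clip around the card:** the lips reach 11–15 mm past the card's edge, one on each side, centred to about 1 mm. The clip spans roughly z = 79–111 mm. The wrist force was near zero, so it is touching nothing.

Some readings disagreed:
- **Fingertips:** they were about 17 mm behind the reported tool point instead of 14 mm ahead. I worked from the measured contact height, so the first key took several extra small steps down.
- **Side camera:** it read about 9 mm off in y from the top and wrist cameras. I went with the wrist and top cameras for placing the clip.
- **Jaw clearance:** with the arm in the way, the top view was partly blocked at the end. The clearance on the far (right) side of the card comes from the top view just before the final approach and from the symmetry of the grip.

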